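Crank the cheese press down onto a wheel of cheese

ROBOT

A 6-joint arm with a two-finger parallel gripper is mounted at the origin on the work surface. World frame = base frame: x ahead of the robot, y to its left, z up, the work surface at z = 0. Lengths are in m, angles in rad, forces in N, time in s.
With the tool pointing down it reaches from about 0.35 to 0.775 m from the base axis. Payload 7.3 kg.
Tool frame: the origin (TCP) lies on the centre line of the jaws, within the pads' length; the fingertips stand 17 mm ahead of it and the grasp point (between the pads) lies 2 mm behind it (robot.tcp_to_tips is the distance from the TCP to the fingertips, in m); z points along the fingers, y is the line along which they close (so a half turn about z gives the same grasp; the last joint's range is limited). The gripper opens to 92 mm and grips with 3 to 60 N. Pads are 19 mm wide; open, the fingers measure 130 mm over their backs; the gripper's body (75 mm by 190 mm) begins 47 mm behind the grasp point.
Start: joints at [-1.257, 0.342, 1.524, -0, 1.275, -0.146], TCP at [0.233, -0.47, 0.244] pointing down, gripper open.
Joint ranges: [-2.53, 2.53], [-0.77, 2.02], [0.04, 2.7], [-1, 4.14], [0.28, 2.66], [-3.11, 3.11]. Speed limits (rad/s): [2.57, 2.57, 3.14, 3.14, 3.14, 3.14].

INTERFACE

Orientations are given as [roll, pitch, yaw] about the fixed x, y, z axes, in that order (R = Rz(yaw) Ry(pitch) Rx(roll)).
In Python, from cell import robot gives the robot as it stands. The module is installed in compiled form; this text tells all that it offers.
- The arm moves only by the tool carry_out, never from a script. Its argument "commands" is a list of rows, each a list of 3 entries, a list of its own where there are three numbers: the shift along the tool's x, y, z in m, then the turn about the tool's z in rad, then the opening, from 0 (shut) to 1 (fully open). In form: [[[dx, dy, dz], yaw, claw], ...]. A call has 1 to 20 rows; each row shifts and turns the commanded pose from where the row before left it, along the tool's axes as they then stand; what a row does not reach is not made up. A row lasts 1/8 s, in which the tool goes at most 62.5 mm and 10.7 degrees, less where a joint would pass 70% of its speed; a pose out of reach is approached as far as the arm can. A call is refused whole if a number of a shift passes 0.0625 or a number of a turn 0.188, either way. A call with a gripper value outside its range is refused whole. The fingers move at their own pace and stop on an object; "newtons" is the grip in N (left out, the last holds). Time passes only in rows, so rows that do not move let the fingers close. It gives the time, the measured TCP pose, the force, the opening and the grip force at its end, in the units of the state.
- robot.observe(): the state, without advancing time (a new reading comes with each control period).
- robot.read_camera(name): name is "scene" or "top" or "wrist"; returns a dict with "pixels" (480x640x3 uint8, red, green, blue), "fx", "fy", "cx", "cy" (pixels), "view" (4x4, takes a point from world to camera coordinates); the wrist camera has in their place "T_tool_cam" (4x4, takes a point from camera to tool coordinates, whose origin is the TCP and whose axes are the flange's). Camera axes: x right, y up, looking along -z (the intrinsics and any distortion apply to the point x, -y, -z); pixel columns grow to the right and rows downward; lengths in m; the calibration is good to about 2 mm. The wrist camera is an equidistant fisheye: a pixel r from the principal point sees the ray r / f radians off the axis. A picture is of the moment at which its call begins: read the wrist's pose just before it. There is no depth.
- robot.hand_in(): hands the job in; it is judged then, once.
Trained networks look in a picture, given as the dict that the camera call returned (one of the last four; its "shot" number tells which), for a name from the list of things; names that differ only in an ending like _2 or _b are one class to them, and where a whole thing is asked for, a point or a joint stands for the part that bears it (a point fixed in the world has none). Each returns a list of dicts, best first, with "p" (0 to 1); they miss things now and then, are a little off and sometimes report something else, mostly with a low value. They report only what shows in the picture. A call takes as long as a camera call. They do not tell look-alikes from the thing itself.
- robot.find_in(picture, name): "at" ([column, row] in pixels, amid what is visible of it).
- robot.tip_of(picture, name): "at" ([column, row] in pixels: a listed point, or the origin of a listed thing).
The state is a dict: "time": time; "qpos": joint angles; "qvel": joint speeds; "joint_efforts": joint torques, N m; "tool_pos": TCP position; "tool_rot": TCP orientation; "contact_force": force on the tool from outside, world axes, zero at the start; "torque": the same for the moment, N m; "opening": finger opening in m; "grip_force": force on a finger pad.
Only numpy, scipy, OpenCV 4.12 (cv2) and the standard library are available. Lean on these libraries where they do the work, as an engineer would, in place of code of your own. Each camera call takes 0.05 s, during which the arm holds its last target. There are 200 camera calls.

TASK

First slide the red wheel of cheese along the board of the press until it sits centred under the press plate. Then fit the loose crank squarely down over the square end of the press screw and wind it clockwise (seen from above) until the plate meets the cheese, and one full turn more, so that the springs are squeezed by about 10 mm. Turn the screw only with the crank, leave the crank seated on it, keep the cheese flat on the board, and leave the other kitchen things where they are.

Things in the scene. Friction and masses are not known exactly. Their poses are not given: they have to be found in the camera images.
- press_center (a point): Centre of the top of the press's fixed wooden board, straight below the plate and screw; z up. Board 200 mm (x) by 460 mm (y), 20 mm thick. Two steel posts 18 mm thick (feet 36 mm wide, 8 mm high) at x = +-88 mm, y = 0 carry a grey beam, 36 mm in y, 216 mm in x, 140 to 164 mm above the board (bolt heads 6 mm more). Open both ways along y.
- cheese_center (a point): Centre (half-way up) of the red wax-coated wheel of cheese, 140 mm in diameter, 50 mm high, about 0.75 kg, lying flat on the board on one side of the press or the other, about 140 mm along the board's y from the plate. Loose; slides on the board. z is up.
- crank_socket (a point): Centre of the crank hub's underside, the mouth of its square socket (19.5 mm wide, 26 mm deep, opening down, sides along x and y). Hub 35 mm square, 26 mm high; arm 16 mm wide, 18 to 26 mm above this point, runs along +x to the knob at 85 mm, below which a 14 mm thick foot reaches down to z = 0. Starts lying loose on the counter, socket down, z up. 0.32 kg, balanced 9 mm out.
- crank_boss (a point): Point on the axis of the crank's round dark grip boss, 47 mm above the crank's underside: the boss is 28 mm in diameter and stands from 26 to 62 mm above the underside, straight over the socket. Axes as for crank_socket.
- crank_knob (a point): Middle of the crank's black knob, 85 mm along the crank's +x from the hub's axis and 57 mm above the crank's underside. The knob is upright, about 25 mm in diameter, from 27 to 83 mm above the underside, and turns freely about its own vertical axis.
- screw: Square end of the press screw. Origin: on its axis, on top of the 40 mm round collar at its foot, 10 mm above the beam, where the crank's underside rests when seated. 16 mm wide, sides along x and y (these turn with the screw), 24 mm high, last 6 mm stepped to 13 and 10 mm. z up. The crank fits in any of four directions with 14 degrees of play.
- plate_face (a point): Centre of the underside of the round steel press plate (68 mm in diameter, 8 mm thick), 16 to 26 mm above the top of the cheese at the start. Each full clockwise turn of the screw lowers it by 10 mm; the screw stays where left and takes about 0.12 N m to turn. It hangs by two springs from a crossbar 28 mm wide (y), 206 mm long, whose underside is 44 mm above this point.
- plate (a joint): Squeeze of the press springs, m: 0 while the plate hangs free, growing as the cheese holds the plate back, at most 0.025. The springs give 3 N when they begin to yield and 0.5 N more per mm.
- jar: Amber glass jar with a steel lid, 60 mm in diameter, 85 mm high, standing on the other end of the press's board. Origin under its centre. Bystander.
- mug: Blue mug, 80 mm in diameter, 90 mm high, handle at its +y, standing at the side opposite the crank. Origin under its centre. Bystander.
- pepper_mill: Dark wooden pepper mill, 54 mm in diameter, 145 mm high, on the left or right beyond the board's end. Origin under its centre. Bystander.
- canister: White canister, 72 mm in diameter, 110 mm high, on the left or right beyond the board's end. Origin under its centre. Bystander.
- spatula: Kitchen spatula, 200 mm long, lying on the counter in front of the press, nearer the robot. Bystander.
- bowl: White bowl, 120 mm in diameter, 60 mm high, behind the press. Origin under its centre. Bystander.
- oil: Green oil bottle, 60 mm in diameter, 190 mm high, behind the press. Origin under its centre. Bystander.
Not all that is in view belongs to the job. Of the things like the part that bears cheese_center, leave any that is pink; of the rest the smaller one is meant. Of the things that look like the part that bears crank_socket, take the one that is nearest to the robot's base at the start.

How it is judged:
By the outcome, as a careful person would: the job done as asked, in the order asked, and still so for the second after the job is handed in, with the robot touching nothing.
It also fails if it takes over 72 s, if anything falls off the work surface, if the arm or the gripper's body presses on something with over 40 N, if the wrist force passes 120 N, or if a joint passes its speed limit or range.

## Working session

There is one attempt and no reset: what is moved stays moved. The work goes in short steps, Python scripts to look and compute and a tool call to move; the robot and the scene stay as the last step left them, time stands still between calls to the robot, and variables do not carry over. Pictures are saved under pics/ and viewed, at most 10 in all, crops included, and the job is handed in when it is done.

Besides the shell and the picture viewer there is one more tool, called after "Call:" by a JSON object that holds its "method" and its "body". carry_out: Moves the arm, as the interface text tells. Its arguments: {"type":"object","properties":{"commands":{"type":"array"},"newtons":{"type":"number"}},"required":["commands"]}

```bash
mkdir -p pics; cat > h.py <<'E'
import numpy as np, cv2
from cell import robot
from scipy.spatial.transform import Rotation as R
def snap(name,f=None):
    s=robot.observe(); p=robot.read_camera(name); p['st']=s
    if f: cv2.imwrite('pics/'+f,p['pixels'][:,:,::-1])
    return p
def ray(p,at):
    x=(at[0]-p['cx'])/p['fx']; y=(at[1]-p['cy'])/p['fy']
    if 'view' in p:
        d=np.array([x,-y,-1]); V=np.linalg.inv(np.array(p['view']))
    else:
        r=np.hypot(x,y); k=np.sin(r)/r if r>1e-9 else 1
        d=np.array([x*k,-y*k,-np.cos(r)])
        T=np.eye(4); T[:3,:3]=R.from_euler('xyz',p['st']['tool_rot']).as_matrix(); T[:3,3]=p['st']['tool_pos']
        V=T@np.array(p['T_tool_cam'])
    d=V[:3,:3]@d; return V[:3,3],d/np.linalg.norm(d)
def atz(p,at,z):
    o,d=ray(p,at); return o+d*(z-o[2])/d[2]
def tri(rs):
    A=np.zeros((3,3));b=np.zeros(3)
    for o,d in rs:
        M=np.eye(3)-np.outer(d,d);A+=M;b+=M@o
    return np.linalg.solve(A,b)
E
python3 - <<'E'
from h import *
np.set_printoptions(precision=3,suppress=True)
s=robot.observe(); print({k:s[k] for k in('time','tool_pos','tool_rot','opening')})
for c in('scene','top'):
    p=snap(c,c+'0.png'); print(c,[k for k in p if k not in('pixels','st')], np.linalg.inv(np.array(p['view']))[:3,3])
    for n in('press_center','cheese_center','crank_socket','crank_boss','crank_knob','screw','plate_face','jar','mug','pepper_mill','canister','bowl','oil'):
        print(n,[(np.round(r['at'],0).tolist(),round(r['p'],2)) for r in robot.tip_of(p,n)[:4]])
E
```

```text
{'time': 0.0, 'tool_pos': array([ 0.233, -0.47 ,  0.243]), 'tool_rot': array([-3.14, -0.  ,  0.46]), 'opening': 0.09191593090406117}
scene ['fx', 'fy', 'cx', 'cy', 'view', 'shot'] [1.516 0.607 1.4  ]
press_center [([323.0, 288.0], 0.55)]
cheese_center [([322.0, 215.0], 0.92), ([443.0, 268.0], 0.89)]
crank_socket [([184.0, 214.0], 0.94), ([266.0, 226.0], 0.84), ([479.0, 340.0], 0.69)]
crank_boss [([180.0, 202.0], 0.86), ([267.0, 214.0], 0.85)]
crank_knob [([204.0, 202.0], 0.96), ([276.0, 197.0], 0.67), ([366.0, 249.0], 0.44)]
screw [([323.0, 250.0], 0.57)]
plate_face [([325.0, 272.0], 0.73), ([267.0, 215.0], 0.72)]
jar [([288.0, 275.0], 0.96), ([367.0, 252.0], 0.41)]
mug [([476.0, 341.0], 0.57)]
pepper_mill []
canister [([471.0, 389.0], 0.67), ([364.0, 302.0], 0.6)]
bowl [([322.0, 292.0], 0.64), ([320.0, 370.0], 0.57)]
oil [([271.0, 322.0], 0.88), ([222.0, 245.0], 0.33)]
top ['fx', 'fy', 'cx', 'cy', 'view', 'shot'] [ 0.318 -0.104  1.49 ]
press_center [([304.0, 223.0], 0.67), ([433.0, 302.0], 0.51)]
cheese_center [([250.0, 233.0], 0.85), ([373.0, 326.0], 0.81), ([208.0, 328.0], 0.72)]
crank_socket [([516.0, 226.0], 0.97), ([417.0, 274.0], 0.73)]
crank_boss [([424.0, 270.0], 0.82), ([524.0, 227.0], 0.67)]
crank_knob [([434.0, 301.0], 0.86), ([494.0, 243.0], 0.7)]
screw [([297.0, 209.0], 0.67), ([436.0, 300.0], 0.32)]
plate_face [([297.0, 221.0], 0.64)]
jar [([345.0, 222.0], 0.74)]
mug [([140.0, 273.0], 0.97)]
pepper_mill [([438.0, 216.0], 0.96), ([345.0, 220.0], 0.51), ([127.0, 219.0], 0.5)]
canister [([123.0, 218.0], 0.84)]
bowl [([254.0, 156.0], 0.72), ([301.0, 227.0], 0.46)]
oil [([322.0, 166.0], 0.83)]
```

View pics/top0.png

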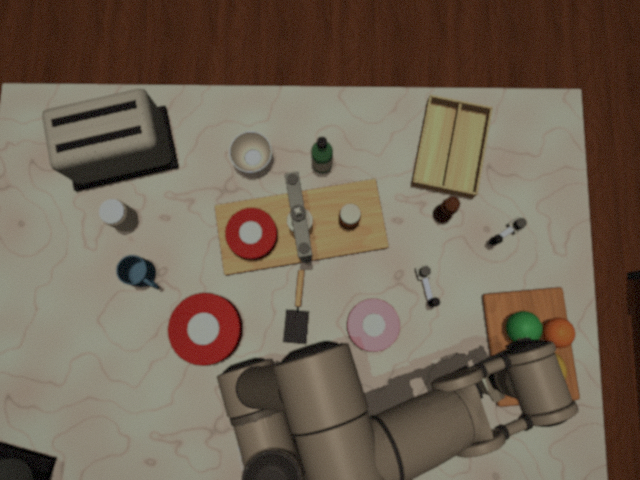

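View pics/scene0.png

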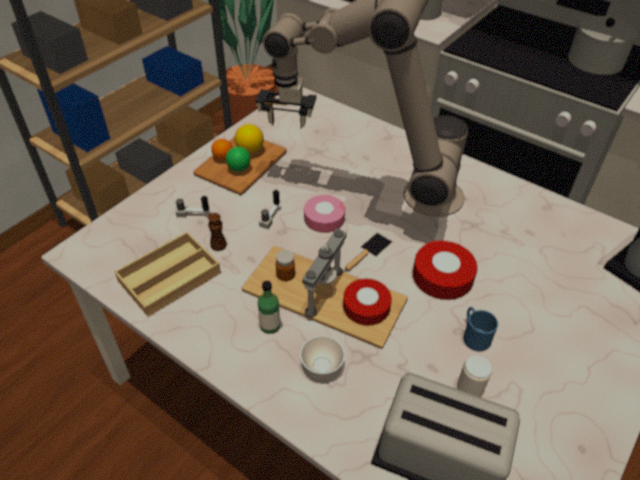

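The top view shows three cheeses: small red on the board (251,233), large red (205,328) and pink (373,326). I take the small red one. It also shows two cranks, at (427,285) and (507,232). I take the one at (427,285), which is nearer the base, with its knob at (434,301) and boss at (424,270).

```bash
python3 - <<'E'
from h import *
np.set_printoptions(precision=4,suppress=True)
p=snap('top'); q=snap('scene')
im=p['pixels']; hsv=cv2.cvtColor(im,cv2.COLOR_RGB2HSV)
red=((hsv[...,0]<6)|(hsv[...,0]>174))&(hsv[...,1]>170)&(hsv[...,2]>70)
m=np.zeros_like(red); m[195:270,215:285]=1
m=(red&m).astype(np.uint8)
c=max(cv2.findContours(m,0,2)[0],key=cv2.contourArea); ((cx,cy),r)=cv2.minEnclosingCircle(c); print('cheese px',cx,cy,r,atz(p,(cx,cy),.06))
print('tan',hsv[255,270],hsv[255,340],hsv[300,340])
w=(hsv[...,0]>8)&(hsv[...,0]<25)&(hsv[...,1]>85)&(hsv[...,2]>80)
mm=np.zeros_like(w);mm[170:285,205:400]=1
w=(w&mm).astype(np.uint8); w=cv2.morphologyEx(w,cv2.MORPH_OPEN,np.ones((5,5)))
w=cv2.morphologyEx(w,cv2.MORPH_CLOSE,np.ones((9,9)))
c=max(cv2.findContours(w,0,2)[0],key=cv2.contourArea); h=cv2.convexHull(c)
rect=cv2.minAreaRect(h); print(rect)
B=np.array([atz(p,b,.02) for b in cv2.boxPoints(rect)]);print(B,B.mean(0),[np.linalg.norm(B[i]-B[i-1]) for i in range(4)])
for n,z in(('crank_socket',0),('crank_boss',.047),('crank_knob',.057),('screw',.194),('plate_face',.09),('press_center',.02),('jar',0),('mug',0),('pepper_mill',0)):
    for k,x in(('top',p),('scene',q)):
        for r in robot.tip_of(x,n)[:3]: print(n,k,np.round(r['at']),round(r['p'],2),atz(x,r['at'],z))
cr=cv2.resize(im[180:330,200:460],None,fx=3,fy=3,interpolation=cv2.INTER_CUBIC);cv2.imwrite('pics/crop1.png',cr[:,:,::-1])
E
```

```text
cheese px 250.86117553710938 233.27125549316406 25.413955688476562 [0.5681 0.0925 0.06  ]
tan [ 21 103 134] [ 18 108 113] [ 23  39 149]
((259.2851867675781, 244.31805419921875), (91.64405822753906, 78.41368865966797), 81.08507537841797)
[[ 0.6533  0.2051  0.02  ]
 [ 0.691  -0.0101  0.02  ]
 [ 0.4384 -0.0546  0.02  ]
 [ 0.4024  0.1549  0.02  ]] [0.5463 0.0738 0.02  ] [np.float64(0.2558234263504241), np.float64(0.21846727870554866), np.float64(0.25648145802929745), np.float64(0.21259270998776375)]
crank_socket top [425. 272.] 0.8 [ 0.478  -0.3844  0.    ]
crank_socket top [514. 227.] 0.7 [ 0.6063 -0.635   0.    ]
crank_socket scene [181. 216.] 0.9 [ 0.6154 -0.6316  0.    ]
crank_socket scene [267. 214.] 0.68 [ 0.4299 -0.4049  0.    ]
crank_socket scene [265. 225.] 0.63 [ 0.4743 -0.377   0.    ]
crank_boss top [426. 271.] 0.95 [ 0.4748 -0.3783  0.047 ]
crank_boss top [520. 225.] 0.61 [ 0.6021 -0.6341  0.047 ]
crank_boss top [346. 218.] 0.44 [ 0.6147 -0.1631  0.047 ]
crank_boss scene [265. 213.] 0.69 [ 0.4666 -0.3799  0.047 ]
crank_boss scene [180. 205.] 0.63 [ 0.6106 -0.6281  0.047 ]
cr
[... 495 characters left out ...]
07 -0.06    0.09  ]
press_center top [300. 227.] 0.79 [ 0.5954 -0.0377  0.02  ]
press_center scene [323. 288.] 0.79 [ 0.5902 -0.0477  0.02  ]
press_center scene [276. 197.] 0.4 [ 0.3597 -0.4239  0.02  ]
press_center scene [368. 252.] 0.36 [ 0.3839 -0.0216  0.02  ]
jar top [348. 220.] 0.82 [ 0.619 -0.171  0.   ]
jar top [255. 156.] 0.69 [0.8027 0.0967 0.    ]
jar scene [283. 274.] 0.78 [ 0.6043 -0.1908  0.    ]
mug scene [475. 341.] 0.63 [ 0.4686  0.3979 -0.    ]
mug scene [326. 272.] 0.24 [ 0.5166 -0.0886  0.    ]
pepper_mill top [439. 210.] 0.92 [ 0.6535 -0.4272  0.    ]
pepper_mill scene [222. 244.] 0.94 [ 0.6268 -0.4276  0.    ]
pepper_mill scene [266. 214.] 0.74 [ 0.4296 -0.407   0.    ]
```

View pics/crop1.png

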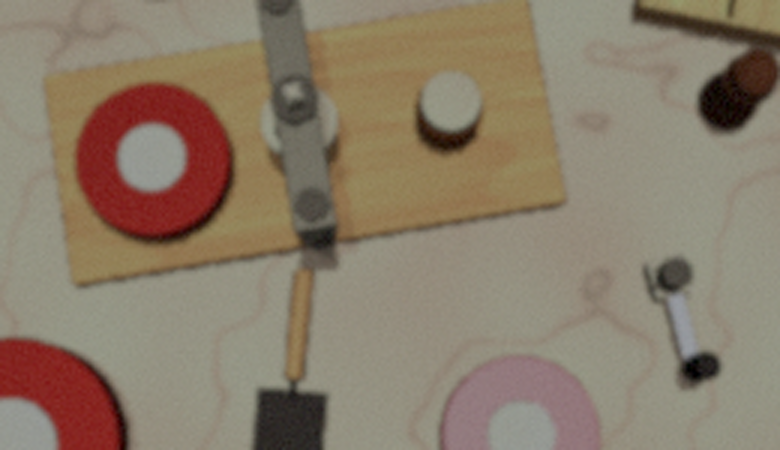

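The crop confirms the choices: the small red cheese is on the board, at top-image (251,233). The screw head is at (298,212). The near crank's boss is at (425,271) and its knob at (434,302). I'll work out the board's pose from its corners.

```bash
cat >> h.py <<'E'
def rel(target,yaw=None,s=None):
    "shift in tool axes (m) and tool-z turn from present pose"
    s=s or robot.observe(); M=R.from_euler('xyz',s['tool_rot']).as_matrix()
    d=M.T@(np.array(target)-s['tool_pos'])
    t=None if yaw is None else (s['tool_rot'][2]-yaw+np.pi)%(2*np.pi)-np.pi
    return np.round(d,4),t
E
python3 - <<'E'
from h import *
np.set_printoptions(precision=4,suppress=True)
p=snap('top')
c=[atz(p,np.array(a)/3+[200,180],.02) for a in((44,75),(528,0),(566,202),(77,285))]
c=np.array(c);print(c,c.mean(0));ex=(c[0]+c[1]-c[2]-c[3])/2;ey=(c[0]+c[3]-c[1]-c[2])/2
print(np.linalg.norm(ex),np.linalg.norm(ey),np.degrees(np.arctan2(ex[1],ex[0])),np.degrees(np.arctan2(-ey[0],ey[1])))
print('screw',atz(p,(298,211.7),.218),'cheese',atz(p,(251,233.),.07))
w=snap('wrist');print(np.array(w['T_tool_cam']),w['fx'],w['cx'],w['cy'])
print(rel((.6,.13,.33),np.radians(99)))
E
```

```text
[[ 0.6537  0.2017  0.02  ]
 [ 0.7316 -0.2479  0.02  ]
 [ 0.5411 -0.2823  0.02  ]
 [ 0.4585  0.1627  0.02  ]] [ 0.5962 -0.0414  0.02  ]
0.19628174909652593 0.4544478508976914 10.782033378450521 10.16757913874256
screw [ 0.5947 -0.0408  0.218 ] cheese [0.5671 0.0908 0.07  ]
[[ 0.0001  0.9647  0.2632  0.0724]
 [ 1.      0.0002 -0.0008  0.0014]
 [-0.0008  0.2632 -0.9647 -0.1413]
 [ 0.      0.      0.      1.    ]] 371.64829954431775 321.13237971748487 237.3931157844766
(array([ 0.5954, -0.3752, -0.0863]), np.float64(-1.2680763715072358))
```

Call:
{"method": "carry_out", "body": {"commands": [[[0, 0, -0.0125], -0.185, 0.6], [[0, 0, -0.0125], -0.185, 0.6], [[0, 0, -0.0125], -0.185, 0.5], [[0, 0, -0.0125], -0.185, 0.5], [[0, 0, -0.0125], -0.185, 0.5], [[0, 0, -0.0125], -0.185, 0.5], [[0, 0, -0.012], -0.182, 0.5], [[0.038, 0.0395, 0], 0, 0.5], [[0.038, 0.0395, 0], 0, 0.5], [[0.038, 0.0395, 0], 0, 0.5], [[0.038, 0.0395, 0], 0, 0.5], [[0.038, 0.0395, 0], 0, 0.5], [[0.038, 0.0395, 0], 0, 0.5], [[0.038, 0.0395, 0], 0, 0.5], [[0.038, 0.0395, 0], 0, 0.5], [[0.038, 0.0395, 0], 0, 0.5], [[0.038, 0.0395, 0], 0, 0.5], [[0.038, 0.0395, 0], 0, 0.5]]}}

```text
time: 4.75
tool_pos: [0.586, 0.0205, 0.3308]
tool_rot: [3.141, 0.0, 1.752]
contact_force: [0.5, -0.9, -0.1]
opening: 0.0458
grip_force: 0.0
```

```bash
python3 - <<'E'
from h import *
np.set_printoptions(precision=4,suppress=True)
w=snap('wrist','w1.png');s=w['st'];print(s['time'],s['tool_pos'],s['tool_rot'],s['opening'])
for n,z in(('screw',.194),('cheese_center',.045),('press_center',.02),('jar',0)):
    for r in robot.tip_of(w,n)[:3]: print(n,np.round(r['at'],1),round(r['p'],2),atz(w,r['at'],z))
E
```

```text
4.75 [0.586  0.0205 0.3308] [3.1413 0.0004 1.7518] 0.04584808455248258
screw [322.6 301.3] 0.92 [ 0.6002 -0.0387  0.194 ]
cheese_center [318.9 137. ] 0.68 [0.573  0.0903 0.045 ]
jar [318.3 337.2] 0.86 [ 0.6222 -0.1871 -0.    ]
```

View pics/w1.png

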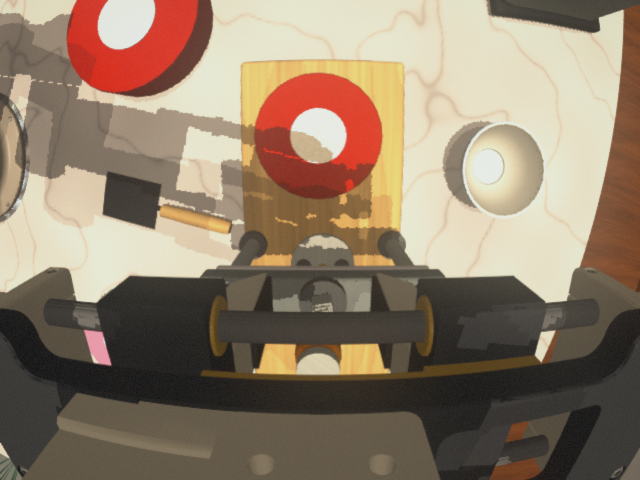

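The wrist view shows the board straight in the image, with the cheese at (318,136), the screw at (322,301) and the jar at (318,350). Now I go to the cheese's +y side and lower the gripper.

Call:
{"method": "carry_out", "body": {"commands": [[[0.0595, 0, 0], 0, 0.5], [[0.0595, 0.001, 0], 0, 0.5], [[0.06, 0, 0], 0, 0.5], [[0, 0, 0.054], 0, 0.5], [[0, 0, 0.054], 0, 0.5], [[0, 0, 0.054], 0, 0.5], [[0, 0, 0.054], 0, 0.5], [[0, 0, 0.054], 0, 0.5], [[-0.02, 0, 0.002], 0, 0.5], [[-0.02, 0, 0], 0, 0.5], [[-0.02, 0, 0], 0, 0.5], [[-0.02, 0, 0], 0, 0.5], [[-0.02, 0, 0], 0, 0.5], [[-0.02, 0, 0], 0, 0.5], [[-0.015, 0, 0], 0, 0.5], [[-0.01, 0, 0], 0, 0.5], [[-0.008, 0, 0], 0, 0.5], [[0, 0, 0], 0, 0.5]]}}

```text
time: 7.25
tool_pos: [0.5827, 0.0432, 0.0605]
tool_rot: [3.138, 0.001, 1.751]
contact_force: [-0.2, 0.9, 0.2]
opening: 0.046
grip_force: 0.2
```

```bash
python3 - <<'E'
from h import *
np.set_printoptions(precision=4,suppress=True)
w=snap('wrist','w2.png');s=w['st'];print(s['time'],s['tool_pos'],s['contact_force'])
u=np.array([s['tool_pos'][0]-.598,s['tool_pos'][1]+.04]);print('board xy',u@[.9836,.1805],u@[-.1805,.9836])
for c in('top','scene'):
    p=snap(c); hsv=cv2.cvtColor(p['pixels'],cv2.COLOR_RGB2HSV)
    for n,z in(('cheese_center',.045),('plate_face',.09),('screw',.194)):
        for r in robot.tip_of(p,n)[:3]: print(c,n,np.round(r['at'],1),round(r['p'],2),atz(p,r['at'],z))
E
```

```text
7.25 [0.5827 0.0432 0.0605] [-0.1845  0.912   0.2156]
board xy -7.446187912091475e-05 0.08461231035794801
top cheese_center [372.2 324.7] 0.91 [ 0.3301 -0.2346  0.045 ]
top cheese_center [296.  224.6] 0.77 [ 0.5964 -0.0276  0.045 ]
top plate_face [297.9 221.2] 0.6 [ 0.5969 -0.0347  0.09  ]
top screw [296.3 208.5] 0.54 [ 0.6079 -0.0353  0.194 ]
scene cheese_center [323.1 218.3] 0.86 [ 0.3675 -0.2128  0.045 ]
scene cheese_center [443.9 269.5] 0.69 [0.3241 0.2113 0.045 ]
scene cheese_center [326.9 286.1] 0.62 [ 0.5929 -0.0319  0.045 ]
scene plate_face [324.7 272.4] 0.59 [ 0.5857 -0.0464  0.09  ]
scene screw [323.6 251.9] 0.45 [ 0.601  -0.0415  0.194 ]
```

View pics/w2.png

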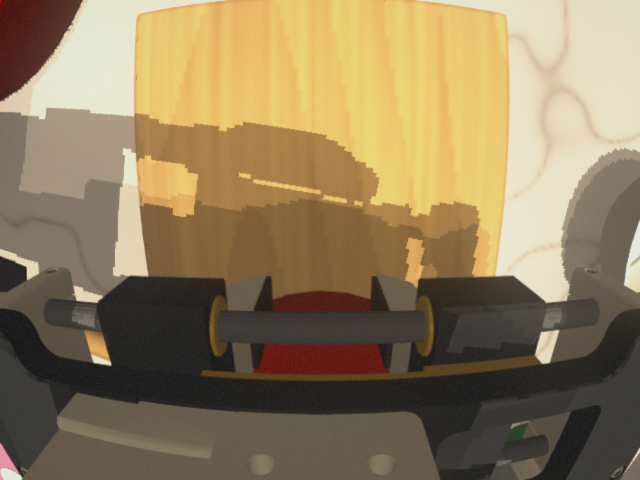

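The cheese is held between the fingers, and the board's +y corners are at (137,14) and (507,14). I'll use them to check the press centre.

```bash
python3 - <<'E'
from h import *
np.set_printoptions(precision=4,suppress=True)
w=snap('wrist')
a,b=atz(w,(137,14),.02),atz(w,(507,14),.02);e=(b-a)/np.linalg.norm(b-a);print(a,b,np.linalg.norm(a-b),np.degrees(np.arctan2(e[1],e[0])))
t=np.radians(10.4);print('press by end edge',(a+b)/2-.23*np.array([-np.sin(t),np.cos(t),0]))
E
```

```text
[0.4624 0.1677 0.02  ] [0.6539 0.2031 0.02  ] 0.19479378727223717 10.46527040883657
press by end edge [ 0.5997 -0.0408  0.02  ]
```

Call:
{"method": "carry_out", "body": {"commands": [[[-0.005, 0, 0], 0, 0.5], [[-0.005, 0, 0], 0, 0.5], [[0, 0, 0], 0, 0.5]]}}

```text
time: 8.12
tool_pos: [0.5841, 0.0351, 0.0588]
tool_rot: [3.14, -0.0, 1.752]
contact_force: [3.4, 3.6, -0.6]
opening: 0.0455
grip_force: 2.1
```

```bash
python3 - <<'E'
from h import *
np.set_printoptions(precision=4,suppress=True)
s=robot.observe();print(s['time'],s['tool_pos'],s['contact_force'])
for c in('top','scene'):
    p=snap(c); im=p['pixels'][:,:,::-1]
    if c=='top': A=cv2.resize(im[180:265,240:360],None,fx=5,fy=5,interpolation=2)
    else: B=cv2.resize(im[225:325,270:390],None,fx=5,fy=5,interpolation=2)
A=cv2.resize(A,(360,255));B=cv2.resize(B,(420,350));C=np.zeros((350,780,3),np.uint8);C[:255,:360]=A;C[:,360:]=B;cv2.imwrite('pics/c3.png',C)
E
```

```text
8.125 [0.5841 0.0351 0.0588] [ 3.3769  3.6488 -0.5899]
```

View pics/c3.png

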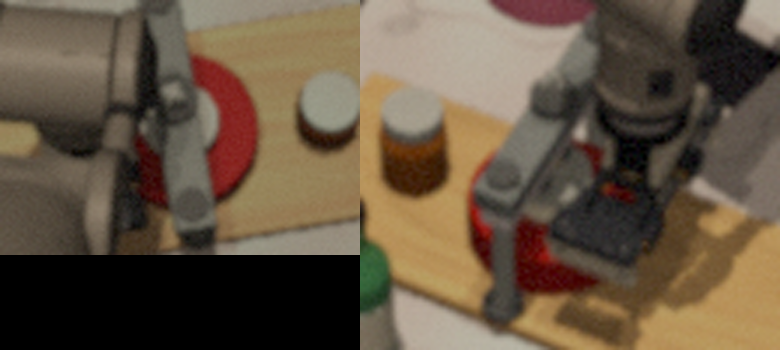

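The crop shows the cheese under the beam with the gripper still against it, and the jar untouched. I'll retreat and turn so the wrist camera can see the plate and cheese from the side.

Call:
{"method": "carry_out", "body": {"commands": [[[0.02, 0, 0], 0, 0.5], [[0.05, 0, 0], 0, 0.6], [[0.053, 0, -0.02], 0, 0.6], [[0, -0.035, -0.04], 0.174, 0.6], [[-0.005, -0.035, -0.04], 0.174, 0.6], [[0, 0, -0.04], 0.174, 0.6], [[0, 0, 0], 0.174, 0.6], [[0, 0, 0], 0.174, 0.6], [[0, 0, 0], 0.174, 0.6], [[0, 0, 0], 0.174, 0.6], [[0, 0, 0], 0.174, 0.6], [[0, 0, 0], 0.174, 0.6], [[0, 0, 0], 0, 0.6]]}}

```text
time: 9.85
tool_pos: [0.4909, 0.1448, 0.1985]
tool_rot: [3.141, 0.001, 0.188]
contact_force: [0.2, -0.9, -0.2]
opening: 0.0552
grip_force: 0.0
```

```bash
python3 - <<'E'
from h import *
np.set_printoptions(precision=4,suppress=True)
w=snap('wrist');s=w['st'];print(s['time'],s['tool_pos'],s['tool_rot'])
w1=cv2.imread('pics/w1.png');a=cv2.resize(w1[285:325,290:355],None,fx=5,fy=5,interpolation=2)
C=np.zeros((600,800,3),np.uint8);C[:200,:325]=a
C[:,325:]=cv2.resize(w['pixels'][60:280,466:640,::-1],(475,600),interpolation=2)
p=snap('top');C[230:500,:325]=cv2.resize(p['pixels'][180:288,235:365,::-1],(325,270),interpolation=2)
cv2.imwrite('pics/c4.png',C)
for n,z in(('cheese_center',.045),('plate_face',.09),('press_center',.02),('screw',.194)):
    for k in(w,p):
        for r in robot.tip_of(k,n)[:2]: print(n,np.round(r['at'],1),round(r['p'],2),atz(k,r['at'],z))
hsv=cv2.cvtColor(p['pixels'],cv2.COLOR_RGB2HSV)
red=((hsv[...,0]<6)|(hsv[...,0]>174))&(hsv[...,1]>170)&(hsv[...,2]>70)
m=np.zeros_like(red); m[180:265,260:345]=1
c=np.vstack([k for k in cv2.findContours((red&m).astype(np.uint8),0,1)[0] if cv2.contourArea(k)>20]); (q,r)=cv2.minEnclosingCircle(c); print('cheese top',q,r,atz(p,q,.06))
E
```

```text
9.85 [0.4909 0.1448 0.1985] [3.1412 0.0012 0.1879]
cheese_center [544.5 152.3] 0.89 [ 0.5981 -0.0392  0.045 ]
cheese_center [297.7 223.3] 0.89 [ 0.6    -0.0321  0.045 ]
cheese_center [371.8 324.9] 0.56 [ 0.3296 -0.2336  0.045 ]
plate_face [578.9 158.3] 0.65 [ 0.5978 -0.0448  0.09  ]
plate_face [297.7 222.6] 0.69 [ 0.5931 -0.0343  0.09  ]
press_center [ 85.8 200.6] 0.47 [0.4702 0.3806 0.02  ]
press_center [299.8 222.9] 0.64 [ 0.6061 -0.0367  0.02  ]
press_center [440.1 211.6] 0.37 [ 0.6434 -0.4255  0.02  ]
screw [295.5 210. ] 0.48 [ 0.6041 -0.0334  0.194 ]
cheese top (299.882568359375, 223.35372924804688) 25.45121192932129 [ 0.597  -0.0387  0.06  ]
```

View pics/c4.png

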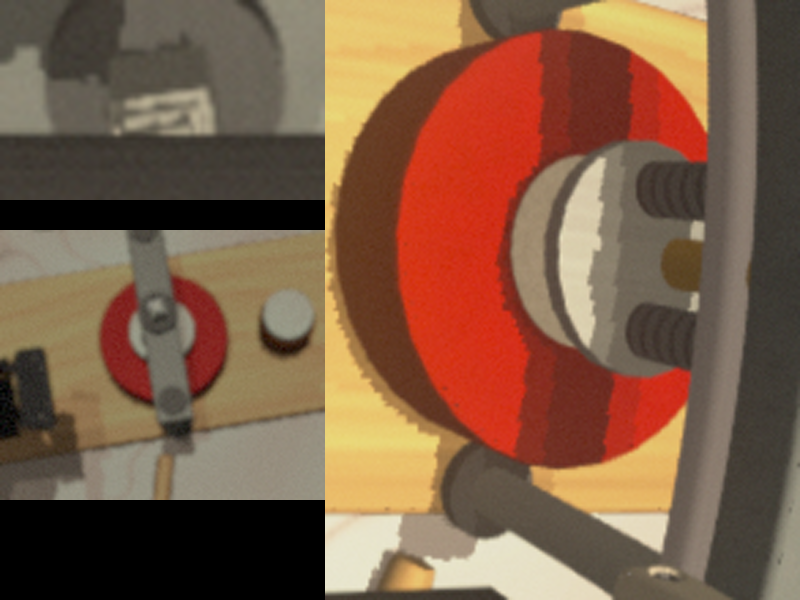

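The side view (right) shows the cheese under the plate with a clear gap. The lower edge of the plate's rim is at crop x≈548, which is image (548,155). The left edge of the cheese top is at image (493,150). Next I look straight down on the screw while passing to the crank.

Call:
{"method": "carry_out", "body": {"commands": [[[-0.0065, 0.047, -0.028], 0, 0.8], [[-0.0065, 0.047, -0.028], 0, 0.8], [[-0.0065, 0.047, -0.028], 0, 0.8], [[-0.0065, 0.047, -0.028], 0, 0.8], [[0, 0, 0], 0, 0.8]]}}

```text
time: 10.98
tool_pos: [0.5018, -0.0483, 0.3127]
tool_rot: [3.139, -0.004, 0.182]
contact_force: [-0.5, 0.1, -0.3]
opening: 0.0733
grip_force: 0.0
```

```bash
python3 - <<'E'
from h import *
np.set_printoptions(precision=4,suppress=True)
w=snap('wrist');t=np.radians(10.4);by=np.array([-np.sin(t),np.cos(t),0])
o0=w['st'];print(o0['time'],o0['tool_pos'],o0['tool_rot'])
# gap from previous side view
import copy
v=copy.copy(w);v['st']=dict(tool_pos=np.array([.4909,.1448,.1985]),tool_rot=np.array([3.1412,.0012,.1879]))
e=atz(v,(492.8,149.8),.07);c=e-.07*by;c[2]=0;print('axis from cheese edge',c)
for px in(546,548,550):
    o,d=ray(v,(px,154.6)); k=((c+.034*by)-o)@by/(d@by); print('plate lower edge',px,o+k*d)
for r in robot.tip_of(w,'screw')[:2]:
    print(r,atz(w,r['at'],.194)); a=np.round(r['at']).astype(int)
    cv2.imwrite('pics/c5.png',cv2.resize(w['pixels'][max(a[1]-60,0):a[1]+50,a[0]-60:a[0]+60,::-1],None,fx=5,fy=5,interpolation=2)); print('off',a-60);break
E
```

```text
10.975 [ 0.5018 -0.0483  0.3127] [ 3.139  -0.0039  0.1816]
axis from cheese edge [ 0.5965 -0.0426  0.    ]
plate lower edge 546 [ 0.591  -0.0091  0.0927]
plate lower edge 548 [ 0.5912 -0.0091  0.0955]
plate lower edge 550 [ 0.5914 -0.009   0.0983]
{'at': [334.0, 101.2], 'p': 0.75} [ 0.6014 -0.0404  0.194 ]
off [274  41]
```

View pics/c5.png

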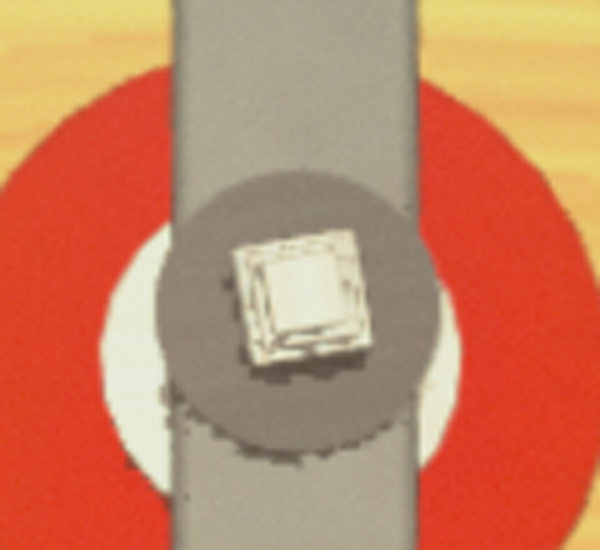

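The screw is at image (334,100). Its square is turned about 10° CCW from the board, so its yaw is about 20°. Now to the crank.

Call:
{"method": "carry_out", "body": {"commands": [[[-0.0255, 0.0533, 0.01], -0.01, 0.8], [[-0.0255, 0.0533, 0.01], -0.01, 0.8], [[-0.0255, 0.0533, 0.01], -0.01, 0.8], [[-0.0255, 0.0533, 0.01], -0.01, 0.8], [[-0.0255, 0.0533, 0.01], -0.01, 0.8], [[-0.0255, 0.0533, 0.01], -0.01, 0.8], [[0, 0, 0], 0, 0.8]]}}

```text
time: 11.95
tool_pos: [0.4172, -0.3915, 0.248]
tool_rot: [-3.138, 0.002, 0.243]
contact_force: [1.2, -0.3, -0.8]
opening: 0.0733
grip_force: 0.0
```

```bash
python3 - <<'E'
from h import *
np.set_printoptions(precision=4,suppress=True)
w=snap('wrist','w6.png');s=w['st'];print(s['time'],s['tool_pos'],s['tool_rot'])
for n,z in(('crank_socket',0),('crank_boss',.047),('crank_knob',.057)):
    for r in robot.tip_of(w,n)[:3]: print(n,np.round(r['at'],1),round(r['p'],2),atz(w,r['at'],z))
E
```

```text
11.95 [ 0.4172 -0.3915  0.248 ] [-3.1382  0.0021  0.2431]
crank_socket [559.8 104.9] 0.93 [ 0.6113 -0.6361  0.    ]
crank_socket [320.5 152. ] 0.77 [ 0.4733 -0.3773  0.    ]
crank_boss [582.1 103.5] 0.73 [ 0.6103 -0.6344  0.047 ]
crank_knob [318.2 245.1] 0.67 [ 0.3916 -0.3956  0.057 ]
crank_knob [528.6 121.3] 0.57 [ 0.5628 -0.5651  0.057 ]
```

View pics/w6.png

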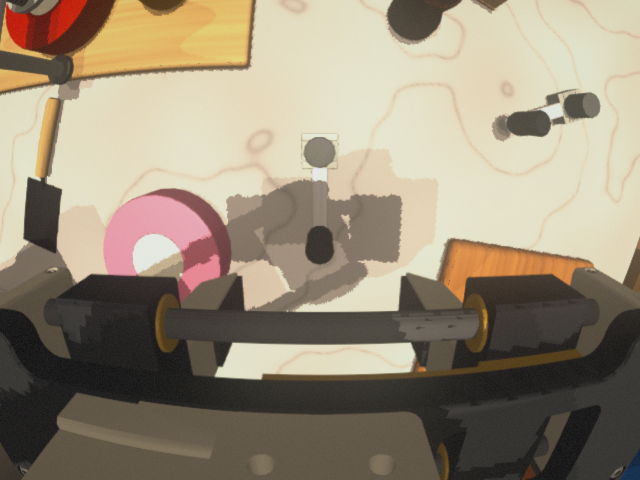

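The near crank has its boss at (319,152) and its knob at (319,245). The arm is straight along tool −x. Now I grip the boss.

Call:
{"method": "carry_out", "body": {"commands": [[[0.0595, 0, 0], 0, 0.8], [[0, 0, 0.05], 0, 0.8], [[0, 0, 0.06], 0, 0.8], [[0, 0, 0.06], 0, 0.8], [[0, 0, 0.031], 0, 0.8], [[0, 0, 0], 0, 0.6], [[0, 0, 0], 0, 0.2], [[0, 0, 0], 0, 0.2], [[0, 0, 0], 0, 0.2], [[0, 0, 0], 0, 0.2]], "newtons": 40}}

```text
time: 13.4
tool_pos: [0.476, -0.3755, 0.0504]
tool_rot: [3.141, -0.0, 0.246]
contact_force: [0.7, 3.2, 1.6]
opening: 0.028
grip_force: 2.7
```

Call:
{"method": "carry_out", "body": {"commands": [[[0, 0, 0], 0, 0.2], [[0, 0, -0.03], 0, 0.2], [[0, 0, -0.055], 0, 0.2], [[0, 0, -0.055], 0, 0.2], [[0, 0, -0.055], 0, 0.2], [[0, 0, -0.048], 0, 0.2], [[0.0335, -0.0492, 0], 0, 0.2], [[0.0335, -0.0492, 0], 0, 0.2], [[0.0335, -0.0492, 0], 0, 0.2], [[0.0335, -0.0492, 0], 0, 0.2], [[0.0335, -0.0492, 0], 0, 0.2], [[0.0335, -0.0492, 0], 0, 0.2], [[0, 0, 0], -0.103, 0.2], [[0, 0, 0], 0, 0.2]]}}

```text
time: 15.15
tool_pos: [0.5989, -0.0396, 0.2918]
tool_rot: [-3.141, 0.002, 0.349]
contact_force: [0.1, -0.6, -3.0]
opening: 0.0271
grip_force: 39.9
```

```bash
python3 - <<'E'
from h import *
np.set_printoptions(precision=4,suppress=True)
p=snap('scene');q=snap('top');s=p['st'];w=snap('wrist')
print(s['time'],s['tool_pos'],s['tool_rot'],s['opening'],s['grip_force'],rel((.599,-.040,.29),.349))
C=np.zeros((560,800,3),np.uint8);C[:360,:400]=cv2.resize(p['pixels'][190:280,270:370,::-1],(400,360),interpolation=2)
C[:,400:]=cv2.resize(q['pixels'][140:280,250:350,::-1],(400,560),interpolation=2)
cv2.imwrite('pics/c7.png',C)
for k in(p,q,w):
    for n in('crank_socket','crank_boss','screw','crank_knob'):
        for r in robot.tip_of(k,n)[:2]: print(n,np.round(r['at'],1),round(r['p'],2),atz(k,r['at'],s['tool_pos'][2]+dict(crank_socket=-.05,crank_boss=0,crank_knob=.007,screw=.194-s['tool_pos'][2])[n]))
E
```

```text
15.15 [ 0.5989 -0.0396  0.2918] [-3.1411  0.0017  0.3493] 0.027130746733936978 39.93956744670868 (array([ 0.0005, -0.001 ,  0.0024]), np.float64(-0.0031313195947348937))
crank_socket [181.3 214. ] 0.76 [ 0.7646 -0.4221  0.2418]
crank_socket [326.7 239.4] 0.59 [ 0.5948 -0.0367  0.2418]
crank_boss [327.9 226.9] 0.82 [ 0.5954 -0.0337  0.2918]
crank_boss [180.4 201.8] 0.63 [ 0.7642 -0.4152  0.2918]
screw [324.4 250.2] 0.62 [ 0.5944 -0.0436  0.194 ]
crank_knob [206. 201.] 0.76 [ 0.7238 -0.3554  0.2988]
crank_socket [297.7 208.7] 0.43 [ 0.5968 -0.0411  0.2418]
crank_boss [293.3 205. ] 0.59 [ 0.5941 -0.0335  0.2918]
crank_boss [522.6 224.5] 0.57 [ 0.5561 -0.551   0.2918]
crank_knob [496.1 239.9] 0.91 [ 0.5189 -0.4878  0.2988]
crank_knob [305.9 236.6] 0.64 [ 0.5205 -0.0637  0.2988]
crank_socket [321.2 273.4] 0.8 [ 0.5989 -0.0422  0.2418]
screw [320.8 244.7] 0.73 [ 0.6011 -0.0412  0.194 ]
crank_knob [578.1 268.5] 0.16 [ 0.6592 -0.1471  0.2988]
```

View pics/c7.png

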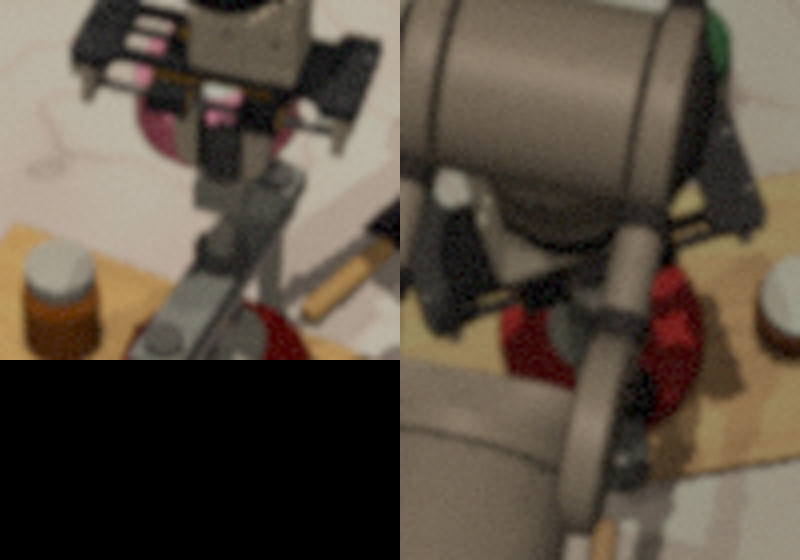

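The crank is held level above the screw. I've used all 10 picture views, so from here I rely on force and position readings. Now I lower it.

Call:
{"method": "carry_out", "body": {"commands": [[[0.001, 0, 0.015], 0, 0.2], [[0, 0, 0.01], 0, 0.2], [[0, 0, 0.006], 0, 0.2], [[0, 0, 0.004], 0, 0.2], [[0, 0, 0.003], 0, 0.2]]}}

```text
time: 16.52
tool_pos: [0.6001, -0.0399, 0.2546]
tool_rot: [3.141, -0.0, 0.349]
contact_force: [-0.2, -0.2, -3.7]
opening: 0.0275
grip_force: 39.9
```

Call:
{"method": "carry_out", "body": {"commands": [[[0, 0, 0.004], 0, 0.2], [[0, 0, 0.003], 0, 0.2], [[0, 0, 0.002], 0, 0.2], [[0, 0, 0], 0, 0.2]]}}

```text
time: 17.02
tool_pos: [0.6, -0.0399, 0.2456]
tool_rot: [-3.142, 0.0, 0.349]
contact_force: [-0.1, 0.0, -3.4]
opening: 0.0271
grip_force: 39.9
```

Call:
{"method": "carry_out", "body": {"commands": [[[0, 0, 0.001], 0, 0.2], [[0, 0, 0.001], 0, 0.2], [[0, 0, 0.001], 0, 0.2], [[0, 0, 0], 0, 0.2]]}}

```text
time: 17.52
tool_pos: [0.6002, -0.0398, 0.2442]
tool_rot: [3.141, -0.002, 0.349]
contact_force: [-2.4, 1.4, 5.8]
opening: 0.0274
grip_force: 40.0
```

The crank is seated: TCP z is 0.244 as expected and the force now pushes up. First turn, gripping the boss:

Call:
{"method": "carry_out", "body": {"commands": [[[0, 0, 0], 0.1, 0.2], [[0, 0, 0], 0.175, 0.2], [[0, 0, 0], 0.175, 0.2], [[0, 0, 0], 0.175, 0.2], [[0, 0, 0], 0.175, 0.2], [[0, 0, 0], 0.175, 0.2], [[0, 0, 0], 0.175, 0.2], [[0, 0, 0], 0.175, 0.2], [[0, 0, 0], 0.175, 0.2], [[0, 0, 0], 0.175, 0.2], [[0, 0, 0], 0.125, 0.2], [[0, 0, 0], 0, 0.2]], "newtons": 50}}

```text
time: 19.02
tool_pos: [0.5986, -0.0416, 0.2442]
tool_rot: [3.139, -0.003, -1.453]
contact_force: [-8.3, -5.4, 9.3]
opening: 0.0272
grip_force: 50.0
```

```bash
python3 - <<'E'
from h import *
np.set_printoptions(precision=3,suppress=True)
s=robot.observe();print(s['time'],s['qpos'],s['tool_rot'],s['torque'],s['contact_force'])
for c in('top','scene','wrist'):
    k=snap(c)
    for n in('crank_knob',):
        for r in robot.tip_of(k,n)[:3]: print(c,n,np.round(r['at'],1),round(r['p'],2),atz(k,r['at'],.251))
E
```

```text
19.025 [-0.195  0.482  1.303 -0.004  1.358  2.829] [ 3.139 -0.003 -1.453] [-0.783  1.727  0.001] [-8.284 -5.449  9.278]
top crank_knob [495.8 237.5] 0.56 [ 0.533 -0.503  0.251]
top crank_knob [257.9 211.8] 0.54 [0.586 0.052 0.251]
scene crank_knob [351.8 249.9] 0.78 [0.593 0.044 0.251]
scene crank_knob [206.  198.9] 0.57 [ 0.683 -0.403  0.251]
```

Call:
{"method": "carry_out", "body": {"commands": [[[0, 0, 0], 0, 0.45], [[0, 0, -0.001], 0, 0.45], [[0, 0, 0], -0.186, 0.45], [[0, 0, 0], -0.186, 0.45], [[0, 0, 0], -0.186, 0.45], [[0, 0, 0], -0.186, 0.45], [[0, 0, 0], -0.186, 0.45], [[0, 0, 0], -0.186, 0.45], [[0, 0, 0], -0.186, 0.45], [[0, 0, 0], -0.186, 0.45], [[0, 0, 0], -0.186, 0.45], [[0, 0, 0], -0.186, 0.45], [[0, 0, 0], -0.186, 0.45], [[0, 0, 0], -0.186, 0.45], [[0, 0, 0], -0.186, 0.45], [[0, 0, 0], -0.186, 0.45], [[0, 0, 0], -0.186, 0.45], [[0, 0, 0], -0.186, 0.45], [[0, 0, 0], -0.186, 0.45]]}}

```text
time: 21.7
tool_pos: [0.6003, -0.0397, 0.2437]
tool_rot: [3.141, 0.0, 1.717]
contact_force: [0.4, -0.5, 0.3]
opening: 0.0414
grip_force: 0.0
```

```bash
python3 - <<'E'
from h import *
np.set_printoptions(precision=4,suppress=True)
s=robot.observe();print(s['time'],s['qpos'],s['tool_rot'],s['contact_force'],s['opening'])
for c in('scene','top'):
    k=snap(c)
    for r in robot.tip_of(k,'crank_knob')[:3]: print(c,np.round(r['at'],1),round(r['p'],2),atz(k,r['at'],.251))
print(rel((.5994,-.0405,.245)))
E
```

```text
21.7 [-0.1934  0.484   1.3012  0.0002  1.3559 -0.34  ] [3.1411 0.     1.7173] [ 0.4397 -0.5031  0.2927] 0.04142607194683398
scene [352.9 248.7] 0.93 [0.5875 0.044  0.251 ]
scene [206.9 201.2] 0.64 [ 0.6884 -0.3945  0.251 ]
top [496.7 238.7] 0.9 [ 0.5298 -0.5047  0.251 ]
top [257.8 210.5] 0.64 [0.5891 0.0519 0.251 ]
(array([-0.0006, -0.0009, -0.0013]), None)
```

Call:
{"method": "carry_out", "body": {"commands": [[[-0.0006, -0.0009, 0], -0.186, 0.45], [[0, 0, 0], -0.186, 0.45], [[0, 0, 0], -0.186, 0.45], [[0, 0, 0], -0.186, 0.45], [[0, 0, 0], -0.186, 0.45], [[0, 0, 0], -0.186, 0.45], [[0, 0, 0], -0.186, 0.45], [[0, 0, 0], -0.186, 0.45], [[0, 0, 0], -0.186, 0.45], [[0, 0, 0], -0.186, 0.45], [[0, 0, 0], -0.186, 0.45], [[0, 0, 0], -0.186, 0.45], [[0, 0, 0], -0.186, 0.45], [[0, 0, 0], -0.186, 0.45], [[0, 0, 0], 0, 0.2], [[0, 0, 0], 0, 0.2], [[0, 0, 0], 0, 0.2]], "newtons": 50}}

```text
time: 24.02
tool_pos: [0.5984, -0.0402, 0.2438]
tool_rot: [3.14, -0.0, -1.972]
contact_force: [-4.5, 1.6, 3.1]
opening: 0.0273
grip_force: 50.0
```

```bash
python3 - <<'E'
from h import *
np.set_printoptions(precision=4,suppress=True)
s=robot.observe();print(s['time'],s['qpos'],s['tool_rot'],s['contact_force'],s['opening'],s['grip_force'])
E
```

```text
24.025 [-0.195   0.4817  1.3046  0.0003  1.3573 -2.9359] [ 3.1396 -0.0001 -1.9716] [-4.501   1.5778  3.0608] 0.02729359082264198 49.99937653541565
```

Call:
{"method": "carry_out", "body": {"commands": [[[0, 0, 0], 0.1, 0.2], [[0, 0, 0], 0.184, 0.2], [[0, 0, 0], 0.184, 0.2], [[0, 0, 0], 0.184, 0.2], [[0, 0, 0], 0.184, 0.2], [[0, 0, 0], 0.184, 0.2], [[0, 0, 0], 0.184, 0.2], [[0, 0, 0], 0.184, 0.2], [[0, 0, 0], 0.184, 0.2], [[0, 0, 0], 0.184, 0.2], [[0, 0, 0], 0.184, 0.2], [[0, 0, 0], 0.184, 0.2], [[0, 0, 0], 0.184, 0.2], [[0, 0, 0], 0.184, 0.2], [[0, 0, 0], 0.184, 0.2], [[0, 0, 0], 0.184, 0.2], [[0, 0, 0], 0.184, 0.2], [[0, 0, 0], 0.184, 0.2], [[0, 0, 0], 0.184, 0.2], [[0, 0, 0], 0.184, 0.2]]}}

```text
time: 26.52
tool_pos: [0.5988, -0.0392, 0.2438]
tool_rot: [-3.139, -0.001, 0.711]
contact_force: [-2.5, 4.9, 2.1]
opening: 0.0271
grip_force: 50.0
```

Call:
{"method": "carry_out", "body": {"commands": [[[0, 0, 0], 0.184, 0.2], [[0, 0, 0], 0.184, 0.2], [[0, 0, 0], 0.184, 0.2], [[0, 0, 0], 0.184, 0.2], [[0, 0, 0], 0.184, 0.2], [[0, 0, 0], 0.184, 0.2], [[0, 0, 0], 0.184, 0.2], [[0, 0, 0], 0.184, 0.2], [[0, 0, 0], 0.184, 0.2], [[0, 0, 0], 0.184, 0.2], [[0, 0, 0], 0.184, 0.2], [[0, 0, 0], 0.184, 0.2], [[0, 0, 0], 0.1, 0.2], [[0, 0, 0], 0, 0.2]]}}

```text
time: 28.28
tool_pos: [0.5985, -0.0402, 0.2438]
tool_rot: [3.14, 0.0, -1.593]
contact_force: [-5.1, 1.7, 3.4]
opening: 0.027
grip_force: 50.0
```

```bash
python3 - <<'E'
from h import *
np.set_printoptions(precision=4,suppress=True)
s=robot.observe();print(s['time'],s['qpos'],s['tool_rot'],s['contact_force'],s['torque'],s['opening'],s['grip_force'])
for c in('scene','top'):
    k=snap(c)
    for r in robot.tip_of(k,'crank_knob')[:3]: print(c,np.round(r['at'],1),round(r['p'],2),atz(k,r['at'],.251))
E
```

```text
28.275 [-0.1949  0.4818  1.3045  0.0002  1.3569  2.9685] [ 3.14    0.0005 -1.5926] [-5.0603  1.6701  3.3938] [0.4859 0.8417 0.0178] 0.026978753319743396 49.99873101711273
scene [355.2 240.5] 0.78 [0.5587 0.0317 0.251 ]
scene [207.  201.3] 0.59 [ 0.6886 -0.394   0.251 ]
scene [222.1 244.8] 0.37 [ 0.7884 -0.2411  0.251 ]
top [496.6 242.5] 0.9 [ 0.5209 -0.5042  0.251 ]
top [264.3 223.4] 0.77 [0.5586 0.0357 0.251 ]
```

Call:
{"method": "carry_out", "body": {"commands": [[[0, 0, 0], 0, 0.45], [[0, 0, 0], 0, 0.45], [[0, 0, 0], -0.186, 0.45], [[0, 0, 0], -0.186, 0.45], [[0, 0, 0], -0.186, 0.45], [[0, 0, 0], -0.186, 0.45], [[0, 0, 0], -0.186, 0.45], [[0, 0, 0], -0.186, 0.45], [[0, 0, 0], -0.186, 0.45], [[0, 0, 0], -0.186, 0.45], [[0, 0, 0], -0.186, 0.45], [[0, 0, 0], -0.186, 0.45], [[0, 0, 0], -0.186, 0.45], [[0, 0, 0], -0.186, 0.45], [[0, 0, 0], -0.186, 0.45], [[0, 0, 0], -0.186, 0.45], [[0, 0, 0], -0.186, 0.45], [[0, 0, 0], -0.186, 0.45]]}}

```text
time: 30.72
tool_pos: [0.5995, -0.0409, 0.2436]
tool_rot: [3.141, 0.0, 1.392]
contact_force: [-0.1, 0.4, -0.4]
opening: 0.0411
grip_force: 0.0
```

Call:
{"method": "carry_out", "body": {"commands": [[[0, 0, 0], -0.186, 0.45], [[0, 0, 0], -0.186, 0.45], [[0, 0, 0], -0.186, 0.45], [[0, 0, 0], -0.186, 0.45], [[0, 0, 0], -0.186, 0.45], [[0, 0, 0], -0.186, 0.45], [[0, 0, 0], -0.186, 0.45], [[0, 0, 0], -0.186, 0.45], [[0, 0, 0], -0.186, 0.45], [[0, 0, 0], -0.186, 0.45], [[0, 0, 0], -0.186, 0.45], [[0, 0, 0], -0.186, 0.45], [[0, 0, 0], -0.186, 0.45], [[0, 0, 0], -0.186, 0.45], [[0, 0, 0], -0.186, 0.45], [[0, 0, 0], -0.14, 0.45], [[0, 0, 0], 0, 0.2], [[0, 0, 0], 0, 0.2], [[0, 0, 0], 0, 0.2]]}}

```text
time: 33.1
tool_pos: [0.5982, -0.0403, 0.2438]
tool_rot: [3.139, -0.0, -1.969]
contact_force: [-5.1, 1.5, 3.0]
opening: 0.0269
grip_force: 50.0
```

```bash
python3 - <<'E'
from h import *
np.set_printoptions(precision=4,suppress=True)
s=robot.observe();print(s['time'],s['qpos'],s['tool_rot'],s['contact_force'],s['opening'],s['grip_force'])
E
```

```text
33.1 [-0.195   0.4817  1.3046  0.0002  1.3575 -2.9386] [ 3.1393 -0.0003 -1.9689] [-5.1016  1.5225  2.9636] 0.026906853128685026 49.99635457992554
```

Call:
{"method": "carry_out", "body": {"commands": [[[0, 0, 0], 0.1, 0.2], [[0, 0, 0], 0.184, 0.2], [[0, 0, 0], 0.184, 0.2], [[0, 0, 0], 0.184, 0.2], [[0, 0, 0], 0.184, 0.2], [[0, 0, 0], 0.184, 0.2], [[0, 0, 0], 0.184, 0.2], [[0, 0, 0], 0.184, 0.2], [[0, 0, 0], 0.184, 0.2], [[0, 0, 0], 0.184, 0.2], [[0, 0, 0], 0.184, 0.2], [[0, 0, 0], 0.184, 0.2], [[0, 0, 0], 0.184, 0.2], [[0, 0, 0], 0.184, 0.2], [[0, 0, 0], 0.184, 0.2], [[0, 0, 0], 0.184, 0.2], [[0, 0, 0], 0.184, 0.2], [[0, 0, 0], 0.184, 0.2], [[0, 0, 0], 0.184, 0.2], [[0, 0, 0], 0.184, 0.2]]}}

```text
time: 35.6
tool_pos: [0.5988, -0.039, 0.2438]
tool_rot: [-3.139, -0.001, 0.713]
contact_force: [-2.5, 4.7, 2.1]
opening: 0.0272
grip_force: 50.0
```

Call:
{"method": "carry_out", "body": {"commands": [[[0, 0, 0], 0.184, 0.2], [[0, 0, 0], 0.184, 0.2], [[0, 0, 0], 0.184, 0.2], [[0, 0, 0], 0.184, 0.2], [[0, 0, 0], 0.184, 0.2], [[0, 0, 0], 0.184, 0.2], [[0, 0, 0], 0.184, 0.2], [[0, 0, 0], 0.184, 0.2], [[0, 0, 0], 0.184, 0.2], [[0, 0, 0], 0.184, 0.2], [[0, 0, 0], 0.184, 0.2], [[0, 0, 0], 0.184, 0.2], [[0, 0, 0], 0.1, 0.2], [[0, 0, 0], 0, 0.2]]}}

```text
time: 37.35
tool_pos: [0.5985, -0.0403, 0.2438]
tool_rot: [3.14, 0.0, -1.588]
contact_force: [-4.1, 1.4, 3.2]
opening: 0.0272
grip_force: 50.0
```

```bash
python3 - <<'E'
from h import *
np.set_printoptions(precision=4,suppress=True)
s=robot.observe();print(s['time'],s['qpos'],s['tool_rot'],s['contact_force'],s['torque'],s['opening'],s['grip_force'])
for c in('scene','top'):
    k=snap(c)
    for r in robot.tip_of(k,'crank_knob')[:3]: print(c,np.round(r['at'],1),round(r['p'],2),atz(k,r['at'],.251))
E
```

```text
37.35 [-0.1951  0.4819  1.3045  0.0001  1.3569  2.9636] [ 3.14    0.0004 -1.5879] [-4.1144  1.4065  3.1777] [0.465  0.8947 0.0093] 0.027172874464084038 49.9980229139328
scene [205.6 200.9] 0.65 [ 0.6898 -0.3984  0.251 ]
scene [353.9 232.5] 0.62 [0.5358 0.0117 0.251 ]
scene [365.1 253. ] 0.34 [0.5807 0.0784 0.251 ]
top [492.7 238.1] 0.97 [ 0.5311 -0.4955  0.251 ]
top [272.3 233.6] 0.65 [0.5346 0.0163 0.251 ]
```

Call:
{"method": "carry_out", "body": {"commands": [[[0, 0, 0], 0, 0.6], [[0, 0, 0], 0, 0.6], [[0, 0, -0.035], 0, 0.6], [[0, 0, -0.035], 0, 0.6], [[-0.046, 0.028, 0], 0, 0.6], [[-0.046, 0.028, 0], 0, 0.6], [[-0.046, 0.028, 0], 0, 0.6], [[-0.046, 0.028, 0], 0, 0.6], [[0, 0, 0.03], -0.178, 0.6], [[0, 0, 0.03], -0.178, 0.6], [[0, 0, 0.03], -0.178, 0.6], [[0, 0, 0.024], -0.178, 0.6], [[0, 0, 0], -0.178, 0.6], [[0, 0, 0], -0.178, 0.6], [[0, 0, 0], -0.178, 0.6], [[0, 0, 0], -0.178, 0.6], [[0, 0, 0], -0.178, 0.6], [[0, 0, 0], -0.178, 0.6], [[0, 0, 0], 0, 0.6]]}}

```text
time: 39.92
tool_pos: [0.4883, 0.1039, 0.199]
tool_rot: [-3.097, -0.014, 0.255]
contact_force: [-0.7, 0.2, -0.6]
opening: 0.055
grip_force: 0.0
```

```bash
python3 - <<'E'
from h import *
np.set_printoptions(precision=4,suppress=True)
w=snap('wrist','w8.png');s=w['st'];print(s['time'],s['tool_pos'],s['tool_rot'])
k=w['pixels']
# colour profile along the row through the plate axis
for row in(150,155,160):
    print(row,' '.join('%d:%d,%d,%d'%(c,*k[row-1:row+2,c].mean(0)) for c in range(484,612,2)))
for n in('plate_face','cheese_center','crank_socket','screw'):
    for r in robot.tip_of(w,n)[:2]: print(n,np.round(r['at'],1),round(r['p'],2))
E
```

```text
39.925 [0.4883 0.1039 0.199 ] [-3.0972 -0.0135  0.2547]
150 484:212,45,13 486:212,46,18 488:213,48,24 490:211,45,18 492:213,46,23 494:213,46,24 496:214,44,20 498:213,42,19 500:213,45,18 502:140,43,26 504:95,73,61 506:97,80,70 508:223,216,186 510:224,214,182 512:223,213,181 514:222,212,179 516:205,191,162 518:143,132,112 520:141,129,109 522:140,128,108 524:140,128,110 526:140,127,109 528:140,128,110 530:138,126,108 532:138,127,109 534:120,109,93 536:112,102,87 538:114,103,89 540:111,103,86 542:112,102,88 544:112,102,88 546:111,102,87 548:111,102,87 550:111,102,88 552:108,101,87 554:109,102,88 556:104,94,81 558:99,88,80 560:104,92,83 562:108,96,87 564:118,106,95 566:132,119,106 568:139,125,112 570:138,125,112 572:137,122,110 574:110,92,71 576:94,73,42 578:95,73,43 580:94,72,41 582:93,71,39 584:94,73,41 586:94,72,41 588:94,73,42 590:90,70,39 592:65,62,54 594:65,61,55 596:64,62,56 598:65,64,57 600:64,64,56 602:65,61,56 604:63,62,55 606:64,62,55 608:66,63,56 610:65,64,57
155 484:213,44,18 486:214,46,22 488:214,45,20 490:214,44,19 492:214,44,18 494:215,46,24 496:214,42,19 498:214,43,19 500
[... 1048 characters left out ...]
,156 518:165,153,129 520:115,103,88 522:114,102,87 524:114,103,88 526:114,103,87 528:113,102,87 530:113,102,88 532:114,102,87 534:113,102,88 536:112,103,88 538:110,101,87 540:109,101,86 542:111,102,88 544:111,102,87 546:111,103,88 548:112,104,89 550:112,104,88 552:112,104,90 554:110,101,87 556:98,87,78 558:98,87,77 560:98,88,80 562:112,100,90 564:126,113,103 566:135,122,110 568:137,124,111 570:139,126,113 572:118,103,85 574:88,68,41 576:87,67,40 578:89,69,41 580:87,68,39 582:88,70,39 584:87,68,40 586:88,71,43 588:86,68,39 590:66,62,51 592:63,62,55 594:62,60,53 596:64,63,57 598:63,62,56 600:63,61,55 602:64,63,55 604:66,65,57 606:65,65,57 608:63,63,55 610:65,65,56
plate_face [539.8 154.4] 0.68
```

```bash
python3 - <<'E'
from h import *
np.set_printoptions(precision=4,suppress=True)
w=snap('wrist','w9.png');s=w['st'];print(s['time'],s['tool_pos'],s['tool_rot'],s['qvel'],s['contact_force'])
k=w['pixels'].astype(int)
red=(k[...,0]>60)&(k[...,0]>2.6*k[...,1])&(k[...,2]<60)
for row in range(146,166,4):
    r=red[row]; c=[i for i in range(400,620) if r[i]]; print(row,min(c),max(c))
    e=max(c);print(k[row,e-2:e+9].tolist())
t=np.radians(10.4);by=np.array([-np.sin(t),np.cos(t),0])
rows=range(100,210);L=[min(i for i in range(380,620) if red[r,i-0] and red[r,i+3] and k[r,i,0]>150) for r in rows if (k[r,380:620,0]>150).any()]
print('cheese left',min(L))
for A in((.5965,-.0426,0),(.599,-.0405,0)):
  A=np.array(A)
  for px in(501.5,502.5,503.5):
    o,d=ray(w,(px,154));q=((A+.034*by)-o)@by/(d@by);print(px,o+q*d)
E
```

```text
40.175 [0.4882 0.1039 0.1991] [-3.0971 -0.0134  0.2543] [ 0.0016  0.0011  0.0011 -0.0013  0.002  -0.0087] [ 0.3866 -0.8468  0.7679]
146 460 502
[[215, 47, 22], [214, 46, 18], [190, 42, 20], [129, 57, 44], [101, 72, 62], [92, 74, 63], [100, 86, 75], [139, 129, 110], [207, 196, 166], [224, 213, 183], [223, 213, 181]]
150 460 502
[[210, 44, 15], [173, 41, 24], [128, 40, 24], [111, 52, 42], [95, 75, 62], [95, 77, 67], [95, 79, 67], [132, 120, 104], [223, 218, 186], [224, 215, 183], [224, 214, 183]]
154 460 502
[[214, 45, 24], [206, 50, 31], [158, 43, 26], [111, 61, 52], [93, 72, 60], [94, 77, 63], [106, 91, 77], [172, 162, 137], [219, 208, 176], [223, 212, 180], [224, 214, 181]]
158 460 502
[[212, 44, 23], [203, 44, 22], [144, 42, 31], [114, 52, 42], [97, 66, 55], [92, 73, 63], [92, 76, 65], [127, 116, 98], [200, 185, 158], [223, 213, 180], [225, 215, 183]]
162 461 503
[[186, 40, 16], [179, 43, 29], [121, 40, 31], [107, 49, 38], [92, 65, 57], [91, 74, 64], [90, 73, 62], [121, 108, 92], [190, 176, 148], [192, 178, 152], [188, 175, 149]]Traceback (most recent call last):
  File "<stdin>", line 10, in <module>
ValueError: min() iterable argument is empty
```

```bash
python3 - <<'E'
from h import *
np.set_printoptions(precision=4,suppress=True)
w=snap('wrist');s=w['st'];print(s['time'],s['tool_pos'],s['tool_rot'],s['qpos'])
k=w['pixels'].astype(int)
t=np.radians(10.4);by=np.array([-np.sin(t),np.cos(t),0])
print('wood/red profile',[(c,k[154,c].tolist()) for c in range(380,470,5)])
for A in((.5965,-.0426,0),(.599,-.0405,0)):
  A=np.array(A)
  for px in(501.5,502.5,503.5):
    o,d=ray(w,(px,154));q=((A+.034*by)-o)@by/(d@by);print(px,o+q*d, 'cheese edge z for 460:',end=' ')
    o,d=ray(w,(460,154));q=((A+.07*by)-o)@by/(d@by);print(o+q*d)
print(rel((.599,-.0405,.30),.19))
E
```

```text
40.225 [0.4882 0.1039 0.1991] [-3.0971 -0.0133  0.2548] [0.0278 0.3321 1.6721 0.0512 1.135  1.322 ]
wood/red profile [(380, [236, 205, 115]), (385, [236, 207, 115]), (390, [235, 207, 114]), (395, [236, 208, 115]), (400, [235, 208, 113]), (405, [236, 210, 118]), (410, [234, 207, 114]), (415, [234, 205, 114]), (420, [235, 205, 116]), (425, [234, 203, 113]), (430, [234, 201, 110]), (435, [234, 200, 111]), (440, [199, 154, 87]), (445, [100, 57, 35]), (450, [101, 58, 34]), (455, [97, 53, 30]), (460, [159, 53, 26]), (465, [219, 53, 22])]
501.5 [ 0.5884 -0.0095  0.0677] cheese edge z for 460: [0.5771 0.025  0.071 ]
502.5 [ 0.5885 -0.0095  0.0695] cheese edge z for 460: [0.5771 0.025  0.071 ]
503.5 [ 0.5885 -0.0095  0.0714] cheese edge z for 460: [0.5771 0.025  0.071 ]
501.5 [ 0.588  -0.008   0.0711] cheese edge z for 460: [0.5768 0.0266 0.0758]
502.5 [ 0.5881 -0.0079  0.073 ] cheese edge z for 460: [0.5768 0.0266 0.0758]
503.5 [ 0.5882 -0.0079  0.0748] cheese edge z for 460: [0.5768 0.0266 0.0758]
(array([ 0.0721,  0.1631, -0.1073]), np.float64(0.06511854099274661))
```

```bash
cat > an.py <<'E'
from h import *
import sys
def setup():
    w=robot.read_camera('wrist'); return w
def proj(w,P):
    T=np.eye(4);T[:3,:3]=R.from_euler('xyz',w['st']['tool_rot']).as_matrix();T[:3,3]=w['st']['tool_pos']
    c=np.linalg.inv(T@np.array(w['T_tool_cam']))@np.append(P,1); x,y,z=c[0],-c[1],-c[2]
    r=np.hypot(x,y);th=np.arctan2(r,z); return np.array([w['cx']+w['fx']*th*x/r,w['cy']+w['fy']*th*y/r])
t=np.radians(10.4);by=np.array([-np.sin(t),np.cos(t),0]);A=np.array([.5965,-.0426,0])
E
python3 - <<'E'
from an import *
np.set_printoptions(precision=1,suppress=True)
w=setup(); c4=cv2.imread('pics/c4.png')[:,325:,::-1].astype(int); w9=cv2.imread('pics/w9.png')[:,:,::-1].astype(int)
V=[dict(tool_pos=np.array([.4909,.1448,.1985]),tool_rot=np.array([3.1412,.0012,.1879])),dict(tool_pos=np.array([.4882,.1039,.1991]),tool_rot=np.array([-3.0971,-.0133,.2548]))]
for i,st in enumerate(V):
    w['st']=st
    for lab,y,zs in(('cheese',.07,[.07]),('plate low',.034,[.07,.075,.08,.085,.09,.095]),('plate top',.034,[.078,.098]),('cbar under',.014,[.105,.11,.114,.12,.13,.14]),('beam under',.018,[.16])):
        print(i,lab,[(z,proj(w,A+by*y+[0,0,z]).tolist()) for z in zs])
row=int((154.6-60)*600/220)
print('c4',[(round(466+x*174/475,1),c4[row-2:row+3,x].mean(0).astype(int).tolist()) for x in range(165,475,5)])
for r in(120,138,190): print('w9',r,[(x,w9[r,x].tolist()) for x in range(540,640,4)])
E
```

```text
0 cheese [(0.07, [492.57574353154445, 149.7151141369565])]
0 plate low [(0.07, [530.6567199854514, 153.38906983509136]), (0.075, [533.8164168509783, 153.79151276717408]), (0.08, [537.0616059262813, 154.21051596044077]), (0.085, [540.3952868868639, 154.64695557326797]), (0.09, [543.8205676975844, 155.1017616569514]), (0.095, [547.3406665446591, 155.57592169111672])]
0 plate top [(0.078, [535.7530816547569, 154.04087254813442]), (0.098, [549.4996190945272, 155.8701411878638])]
0 cbar under [(0.105, [574.8349655749975, 159.08103787914825]), (0.11, [578.7678966364972, 159.67366170438592]), (0.114, [581.9879386897398, 160.16558443082943]), (0.12, [586.944503094712, 160.93469650699873]), (0.13, [595.5561291723609, 162.30561281418738]), (0.14, [604.6282786364748, 163.79805001616973])]
0 beam under [(0.16, [620.2716663467434, 166.58473898576858])]
1 cheese [(0.07, [460.4448354951894, 144.87574464436202])]
1 plate low [(0.07, [502.95026669452284, 151.53360311710176]), (0.075, [505.6560942366727, 151.7731549534459]), (0.08, [508.4455884128855, 152.0239238328491]), (0.085, [511.32236272928947, 
[... 3111 characters left out ...]
[66, 63, 56]), (616, [84, 83, 72]), (620, [58, 53, 48]), (624, [68, 65, 57]), (628, [81, 79, 69]), (632, [81, 80, 68]), (636, [83, 81, 71])]
w9 190 [(540, [48, 37, 30]), (544, [49, 34, 33]), (548, [48, 37, 33]), (552, [50, 42, 40]), (556, [45, 37, 34]), (560, [41, 32, 28]), (564, [44, 38, 36]), (568, [46, 39, 34]), (572, [44, 40, 37]), (576, [48, 43, 38]), (580, [45, 39, 40]), (584, [44, 42, 36]), (588, [42, 43, 41]), (592, [43, 43, 36]), (596, [47, 45, 42]), (600, [76, 78, 74]), (604, [189, 196, 190]), (608, [223, 229, 223]), (612, [227, 231, 224]), (616, [228, 232, 224]), (620, [226, 231, 222]), (624, [227, 232, 221]), (628, [226, 231, 221]), (632, [226, 232, 219]), (636, [226, 232, 219])]
```

Call:
{"method": "carry_out", "body": {"commands": [[[0, 0, -0.055], 0, 0.45], [[0, 0, -0.05], 0, 0.45], [[0, 0, 0], -0.186, 0.45], [[0, 0, 0], -0.186, 0.45], [[0, 0, 0], -0.186, 0.45], [[0, 0, 0], -0.186, 0.45], [[0, 0, 0], -0.186, 0.45], [[0, 0, 0], -0.186, 0.45], [[0, 0, 0], -0.186, 0.45], [[0, 0, 0], -0.186, 0.45], [[0, 0, 0], -0.186, 0.45]]}}

```text
time: 41.7
tool_pos: [0.4879, 0.0991, 0.3039]
tool_rot: [3.124, -0.043, 1.936]
contact_force: [0.0, -0.8, 0.5]
opening: 0.0411
grip_force: 0.0
```

```bash
python3 - <<'E'
from h import *
np.set_printoptions(precision=4,suppress=True)
s=robot.observe();print(s['time'],s['tool_pos'],s['tool_rot'],s['qpos'])
print(rel((.5992,-.0407,.31)))
E
```

```text
41.7 [0.4879 0.0991 0.3039] [ 3.1237 -0.0429  1.9364] [ 0.0179  0.2444  1.4946  0.0471  1.4006 -0.3553]
(array([-0.1699,  0.0542, -0.0124]), None)
```

Call:
{"method": "carry_out", "body": {"commands": [[[-0.0566, 0.018, -0.004], 0, 0.45], [[-0.0566, 0.018, -0.004], 0, 0.45], [[-0.0566, 0.018, -0.004], 0, 0.45], [[0, 0, 0], -0.186, 0.45], [[0, 0, 0], -0.186, 0.45], [[0, 0, 0], -0.186, 0.45], [[0, 0, 0], -0.186, 0.45], [[0, 0, 0], -0.186, 0.45], [[0, 0, 0], -0.186, 0.45], [[0, 0, 0], -0.186, 0.45], [[0, 0, 0], -0.186, 0.45], [[0, 0, 0], -0.186, 0.45], [[0, 0, 0], -0.186, 0.45], [[0, 0, 0], -0.186, 0.45], [[0, 0, 0], -0.186, 0.45], [[0, 0, 0], -0.186, 0.45], [[0, 0, 0], -0.18, 0.45]]}}

```text
time: 43.82
tool_pos: [0.602, -0.0231, 0.3102]
tool_rot: [3.133, 0.027, -1.787]
contact_force: [1.2, 0.7, 0.2]
opening: 0.0411
grip_force: 0.0
```

```bash
python3 - <<'E'
from h import *
np.set_printoptions(precision=4,suppress=True)
s=robot.observe();print(s['time'],s['tool_pos'],s['tool_rot'],s['qpos'])
print(rel((.5992,-.0407,.31)))
E
```

```text
43.825 [ 0.602  -0.0231  0.3102] [ 3.1334  0.0271 -1.7875] [-0.1793  0.4542  1.1699  0.0274  1.5247 -3.1057]
(array([ 0.0178, -0.001 , -0.0003]), None)
```

Call:
{"method": "carry_out", "body": {"commands": [[[0, 0, 0], -0.085, 0.45]]}}

```text
time: 43.95
tool_pos: [0.6052, -0.0001, 0.3105]
tool_rot: [3.136, 0.008, -1.74]
contact_force: [0.4, 0.9, 0.8]
opening: 0.0413
grip_force: 0.0
```

```bash
python3 - <<'E'
from h import *
np.set_printoptions(precision=4,suppress=True)
s=robot.observe();print(s['time'],s['tool_pos'],s['tool_rot'],s['qpos'])
print(rel((.5990,-.0405,.31)))
E
```

```text
43.95 [ 0.6052 -0.0001  0.3105] [ 3.1359  0.0076 -1.7401] [-0.1306  0.4602  1.1591  0.0078  1.5277 -3.1033]
(array([ 0.0409, -0.0007,  0.0002]), None)
```

Call:
{"method": "carry_out", "body": {"commands": [[[0, 0, 0], 0.17, 0.45], [[0.0402, -0.0076, 0], 0, 0.45], [[0, 0, 0.035], 0, 0.45], [[0, 0, 0.0313], 0, 0.45], [[0, 0, 0], 0, 0.45], [[0, 0, 0], 0, 0.2], [[0, 0, 0], 0, 0.2], [[0, 0, 0], 0, 0.2]], "newtons": 50}}

```text
time: 44.95
tool_pos: [0.5985, -0.0397, 0.2458]
tool_rot: [3.136, 0.007, -1.909]
contact_force: [-3.8, 1.4, 6.5]
opening: 0.027
grip_force: 50.0
```

```bash
python3 - <<'E'
from h import *
np.set_printoptions(precision=4,suppress=True)
s=robot.observe();print(s['time'],s['tool_pos'],s['tool_rot'],s['qpos'],s['opening'],s['grip_force'])
for c in('scene','top'):
    k=snap(c)
    for r in robot.tip_of(k,'crank_knob')[:3]: print(c,np.round(r['at'],1),round(r['p'],2),atz(k,r['at'],.251))
E
```

```text
44.95 [ 0.5985 -0.0397  0.2458] [ 3.1358  0.0074 -1.909 ] [-0.198   0.4817  1.2992  0.0083  1.3654 -3.0031] 0.02700495218457775 50.0024288892746
scene [356.2 241.4] 0.85 [0.5599 0.0357 0.251 ]
top [493.4 238.4] 0.75 [ 0.5304 -0.4971  0.251 ]
top [299.5 225.2] 0.58 [ 0.5554 -0.0466  0.251 ]
top [262.5 222. ] 0.52 [0.5618 0.04   0.251 ]
```

Call:
{"method": "carry_out", "body": {"commands": [[[0, 0, 0.001], 0.1, 0.2], [[0, 0, 0], 0.184, 0.2], [[0, 0, 0], 0.184, 0.2], [[0, 0, 0], 0.184, 0.2], [[0, 0, 0], 0.184, 0.2], [[0, 0, 0], 0.184, 0.2], [[0, 0, 0], 0.184, 0.2], [[0, 0, 0], 0.184, 0.2], [[0, 0, 0], 0.184, 0.2], [[0, 0, 0], 0.184, 0.2], [[0, 0, 0], 0.184, 0.2], [[0, 0, 0], 0.184, 0.2], [[0, 0, 0], 0.184, 0.2], [[0, 0, 0], 0.184, 0.2], [[0, 0, 0], 0.184, 0.2], [[0, 0, 0], 0.184, 0.2], [[0, 0, 0], 0.184, 0.2], [[0, 0, 0], 0.184, 0.2], [[0, 0, 0], 0.184, 0.2], [[0, 0, 0], 0.184, 0.2]]}}

```text
time: 47.65
tool_pos: [0.5986, -0.0396, 0.2458]
tool_rot: [-3.134, -0.005, 0.773]
contact_force: [-5.4, 1.3, 10.1]
opening: 0.0273
grip_force: 50.0
```

Call:
{"method": "carry_out", "body": {"commands": [[[0, 0, 0], 0.184, 0.2], [[0, 0, 0], 0.184, 0.2], [[0, 0, 0], 0.184, 0.2], [[0, 0, 0], 0.184, 0.2], [[0, 0, 0], 0.184, 0.2], [[0, 0, 0], 0.184, 0.2], [[0, 0, 0], 0.184, 0.2], [[0, 0, 0], 0.184, 0.2], [[0, 0, 0], 0.184, 0.2], [[0, 0, 0], 0.184, 0.2], [[0, 0, 0], 0.184, 0.2], [[0, 0, 0], 0.184, 0.2], [[0, 0, 0], 0.184, 0.2], [[0, 0, 0], 0.06, 0.2], [[0, 0, 0], 0, 0.2]]}}

```text
time: 49.52
tool_pos: [0.5985, -0.0397, 0.2457]
tool_rot: [3.139, 0.008, -1.674]
contact_force: [-5.4, 2.0, 11.4]
opening: 0.027
grip_force: 50.0
```

```bash
python3 - <<'E'
from h import *
np.set_printoptions(precision=4,suppress=True)
s=robot.observe();print(s['time'],s['tool_pos'],s['tool_rot'],s['qpos'],s['opening'],s['contact_force'])
for c in('scene','top'):
    k=snap(c)
    for r in robot.tip_of(k,'crank_knob')[:3]: print(c,np.round(r['at'],1),round(r['p'],2),atz(k,r['at'],.251))
E
```

```text
49.525 [ 0.5985 -0.0397  0.2457] [ 3.1386  0.0083 -1.6744] [-0.198   0.4811  1.3004  0.0082  1.3639  3.0455] 0.026969241650985836 [-5.4306  2.0496 11.3732]
scene [206.3 204. ] 0.89 [ 0.698  -0.3875  0.251 ]
scene [357.8 236.1] 0.87 [0.5407 0.0279 0.251 ]
top [266.  229.2] 0.61 [0.5448 0.0313 0.251 ]
top [496.4 240.8] 0.6 [ 0.5249 -0.5039  0.251 ]
```

Call:
{"method": "carry_out", "body": {"commands": [[[0, 0, 0], 0, 0.5], [[0, 0, 0], 0, 0.5], [[0, 0, -0.035], 0, 0.5], [[0, 0, -0.035], -0.186, 0.5], [[0, 0, 0], -0.186, 0.5], [[0, 0, 0], -0.186, 0.5], [[0, 0, 0], -0.186, 0.5], [[0, 0, 0], -0.186, 0.5], [[0, 0, 0], -0.186, 0.5], [[0, 0, 0], -0.186, 0.5], [[0, 0, 0], -0.186, 0.5], [[0, 0, 0], -0.186, 0.5], [[0, 0, 0], -0.186, 0.5], [[-0.0178, -0.0504, 0], 0, 0.5], [[-0.0178, -0.0504, 0], 0, 0.5], [[-0.0178, -0.0504, 0], 0, 0.5], [[-0.0178, -0.0504, 0.03], 0, 0.5], [[0, 0, 0.04], 0, 0.5], [[0, 0, 0], 0, 0.5]]}}

```text
time: 52.1
tool_pos: [0.4898, 0.1453, 0.243]
tool_rot: [-3.132, 0.008, 0.187]
contact_force: [-0.1, -0.2, 0.8]
opening: 0.0458
grip_force: 0.0
```

```bash
python3 - <<'E'
from an import *
np.set_printoptions(precision=4,suppress=True)
w=snap('wrist','w10.png');s=w['st'];print(s['time'],s['tool_pos'],s['tool_rot'])
k=w['pixels'].astype(int)
for lab,y,zs in(('cheese',.07,[.07]),('plate low',.034,[.065,.07,.075]),('cbar under',.014,[.1,.105,.11,.115,.12]),('beam under',.018,[.16])):
    print(lab,[(z,np.round(proj(w,A+by*y+[0,0,z]),1).tolist()) for z in zs])
r=int(round(proj(w,A+by*.03+[0,0,.08])[1]));print('row',r)
print([(x,k[r-1:r+2,x].mean(0).astype(int).tolist()) for x in range(440,620,2)])
for c in('top','scene'):
    p=snap(c)
    for n,z in(('crank_socket',.194),('crank_boss',.241),('crank_knob',.251),('cheese_center',.045),('jar',0)):
        for q in robot.tip_of(p,n)[:3]:
            a=atz(p,q['at'],z)
            if abs(a[0]-.6)<.15 and abs(a[1]+.04)<.2: print(c,n,np.round(q['at']),round(q['p'],2),a)
E
```

```text
52.1 [0.4898 0.1453 0.243 ] [-3.1318  0.008   0.1872]
cheese [(0.07, [474.4, 145.3])]
plate low [(0.065, [507.0, 148.1]), (0.07, [509.4, 148.4]), (0.075, [511.9, 148.7])]
cbar under [(0.1, [544.4, 152.4]), (0.105, [547.5, 152.8]), (0.11, [550.7, 153.3]), (0.115, [553.9, 153.7]), (0.12, [557.2, 154.2])]
beam under [(0.16, [583.0, 158.1])]
row 149
[(440, [234, 205, 113]), (442, [234, 204, 113]), (444, [234, 204, 113]), (446, [234, 205, 113]), (448, [234, 205, 114]), (450, [234, 204, 112]), (452, [232, 201, 111]), (454, [208, 167, 94]), (456, [156, 113, 65]), (458, [101, 60, 34]), (460, [99, 59, 32]), (462, [101, 58, 35]), (464, [101, 59, 35]), (466, [100, 56, 31]), (468, [100, 58, 36]), (470, [99, 55, 32]), (472, [102, 55, 34]), (474, [148, 56, 32]), (476, [213, 55, 23]), (478, [214, 54, 25]), (480, [213, 51, 17]), (482, [213, 54, 21]), (484, [213, 53, 26]), (486, [212, 52, 23]), (488, [212, 52, 26]), (490, [212, 53, 24]), (492, [210, 50, 24]), (494, [210, 48, 17]), (496, [211, 50, 25]), (498, [210, 48, 24]), (500, [209, 46, 23]), (502, [212, 47, 23]), (504, [212, 46, 21]), (506, [213,
[... 1196 characters left out ...]
 81, 70]), (616, [86, 82, 71]), (618, [86, 82, 70])]
top crank_socket [301. 208.] 0.56 [ 0.6083 -0.0468  0.194 ]
top crank_boss [295. 210.] 0.88 [ 0.5945 -0.0357  0.241 ]
top crank_boss [323. 166.] 0.16 [ 0.7023 -0.0987  0.241 ]
top crank_knob [268. 231.] 0.55 [0.5406 0.027  0.251 ]
top cheese_center [297. 221.] 0.98 [ 0.6056 -0.0312  0.045 ]
top cheese_center [298. 207.] 0.66 [ 0.6446 -0.0333  0.045 ]
scene crank_socket [324. 256.] 0.88 [ 0.6108 -0.0315  0.194 ]
scene crank_boss [325. 240.] 0.79 [ 0.5985 -0.0403  0.241 ]
scene crank_knob [357. 235.] 0.88 [0.5392 0.0256 0.251 ]
scene cheese_center [324. 288.] 0.71 [ 0.6043 -0.033   0.045 ]
scene jar [284. 275.] 0.74 [ 0.6066 -0.1837  0.    ]
```

The plate is on the cheese, and the image gives a squeeze of roughly 8 to 9 mm. I'll go back and add about 0.9 rad to bring it to 10 mm.

Call:
{"method": "carry_out", "body": {"commands": [[[0, 0, -0.04], 0, 0.45], [[0, 0, -0.033], 0, 0.45], [[0.0182, 0.0507, 0], 0, 0.45], [[0.0182, 0.0507, 0], 0, 0.45], [[0.0182, 0.0507, 0], 0, 0.45], [[0.0181, 0.0508, 0], 0, 0.45], [[0, 0, 0], 0, 0.45], [[0, 0, 0.04], 0, 0.45], [[0, 0, 0.031], 0, 0.45], [[0, 0, 0], 0, 0.2], [[0, 0, 0], 0, 0.2], [[0, 0, 0], 0, 0.2], [[0, 0, 0], 0.1, 0.2], [[0, 0, 0], 0.18, 0.2], [[0, 0, 0], 0.18, 0.2], [[0, 0, 0], 0.18, 0.2], [[0, 0, 0], 0.16, 0.2], [[0, 0, 0], 0.1, 0.2], [[0, 0, 0], 0, 0.2]]}}

```text
time: 55.12
tool_pos: [0.5999, -0.0412, 0.246]
tool_rot: [-3.138, 0.009, -0.713]
contact_force: [-6.5, 0.2, 2.4]
opening: 0.027
grip_force: 50.0
```

```bash
python3 - <<'E'
from h import *
np.set_printoptions(precision=4,suppress=True)
s=robot.observe();print(s['time'],s['tool_pos'],s['tool_rot'],s['qpos'],s['opening'],s['contact_force'])
k=snap('scene')
for r in robot.tip_of(k,'crank_knob')[:3]: print(np.round(r['at'],1),round(r['p'],2),atz(k,r['at'],.251))
E
```

```text
55.125 [ 0.5999 -0.0412  0.246 ] [-3.1384  0.0088 -0.7131] [-0.1995  0.4851  1.2929  0.0072  1.3697  2.0829] 0.02697533295125267 [-6.5318  0.1518  2.4197]
[347.5 253. ] 0.76 [0.609  0.0415 0.251 ]
[205.5 201. ] 0.63 [ 0.6903 -0.3983  0.251 ]
[285.  275.8] 0.34 [ 0.7708 -0.0394  0.251 ]
```

Call:
{"method": "carry_out", "body": {"commands": [[[0, 0, 0], 0, 0.5], [[0, 0, 0], 0, 0.5], [[0, 0, -0.035], 0, 0.5], [[0, 0, -0.035], -0.18, 0.5], [[0, 0, 0], -0.18, 0.5], [[0, 0, 0], -0.18, 0.5], [[0, 0, 0], -0.18, 0.5], [[0, 0, 0], -0.18, 0.5], [[-0.0182, -0.0507, 0], 0, 0.5], [[-0.0182, -0.0507, 0], 0, 0.5], [[-0.0182, -0.0507, 0], 0, 0.5], [[-0.0181, -0.0508, 0.03], 0, 0.5], [[0, 0, 0.041], 0, 0.5], [[0, 0, 0], 0, 0.5]]}}

```text
time: 56.98
tool_pos: [0.49, 0.1454, 0.2443]
tool_rot: [-3.132, 0.007, 0.188]
contact_force: [-0.2, 0.3, 0.1]
opening: 0.0457
grip_force: 0.0
```

```bash
python3 - <<'E'
from an import *
np.set_printoptions(precision=4,suppress=True)
w=snap('wrist','w11.png');s=w['st'];print(s['time'],s['tool_pos'],s['tool_rot'])
k=w['pixels'].astype(int)
for lab,y,zs in(('cheese',.07,[.07]),('plate low',.034,[.065,.07,.075]),('cbar under',.014,[.1,.105,.11,.115,.12]),('beam under',.018,[.16])):
    print(lab,[(z,np.round(proj(w,A+by*y+[0,0,z]),1).tolist()) for z in zs])
r=int(round(proj(w,A+by*.03+[0,0,.08])[1]));print('row',r)
print([(x,k[r-1:r+2,x].mean(0).astype(int).tolist()) for x in [*range(470,480),*range(505,514),*range(538,590)]])
for c in('top','scene'):
    p=snap(c)
    for n,z in(('crank_socket',.194),('crank_boss',.241),('crank_knob',.251),('jar',0),('mug',0)):
        for q in robot.tip_of(p,n)[:3]: print(c,n,np.round(q['at']),round(q['p'],2),atz(p,q['at'],z))
E
```

```text
56.975 [0.49   0.1454 0.2443] [-3.1318  0.0071  0.1878]
cheese [(0.07, [473.9, 145.7])]
plate low [(0.065, [506.3, 148.5]), (0.07, [508.8, 148.8]), (0.075, [511.3, 149.1])]
cbar under [(0.1, [543.6, 152.8]), (0.105, [546.7, 153.3]), (0.11, [549.8, 153.7]), (0.115, [553.0, 154.1]), (0.12, [556.3, 154.6])]
beam under [(0.16, [581.9, 158.5])]
row 150
[(470, [97, 55, 34]), (471, [97, 52, 30]), (472, [101, 52, 30]), (473, [124, 52, 30]), (474, [192, 56, 28]), (475, [212, 56, 23]), (476, [213, 53, 23]), (477, [213, 52, 18]), (478, [214, 54, 23]), (479, [213, 52, 20]), (505, [134, 42, 24]), (506, [136, 44, 29]), (507, [134, 45, 30]), (508, [118, 56, 44]), (509, [94, 74, 61]), (510, [90, 76, 62]), (511, [94, 79, 66]), (512, [126, 113, 97]), (513, [141, 130, 109]), (538, [114, 103, 89]), (539, [113, 102, 87]), (540, [113, 102, 88]), (541, [114, 103, 88]), (542, [111, 99, 86]), (543, [112, 103, 88]), (544, [111, 103, 88]), (545, [112, 102, 88]), (546, [110, 99, 86]), (547, [103, 91, 80]), (548, [101, 88, 79]), (549, [100, 87, 79]), (550, [101, 89, 81]), (551, [102, 90, 80]), (552, [111, 98, 89
[... 1192 characters left out ...]
0.0488 0.251 ]
top jar [343. 220.] 0.85 [ 0.6214 -0.1581  0.    ]
top mug [301. 213.] 0.41 [ 0.6388 -0.0391  0.    ]
top mug [127. 218.] 0.24 [0.6188 0.4526 0.    ]
scene crank_socket [323. 253.] 0.93 [ 0.6061 -0.0401  0.194 ]
scene crank_socket [180. 215.] 0.88 [ 0.7389 -0.4651  0.194 ]
scene crank_socket [285. 275.] 0.56 [ 0.7318 -0.0724  0.194 ]
scene crank_boss [327. 239.] 0.77 [ 0.592  -0.0367  0.241 ]
scene crank_boss [177. 204.] 0.65 [ 0.7422 -0.4614  0.241 ]
scene crank_knob [351. 253.] 0.89 [0.6024 0.0478 0.251 ]
scene crank_knob [203. 202.] 0.79 [ 0.6988 -0.401   0.251 ]
scene crank_knob [326. 249.] 0.68 [ 0.6315 -0.011   0.251 ]
scene jar [285. 276.] 0.68 [ 0.61   -0.1794  0.    ]
```

```bash
python3 -c "
from cell import robot
print(robot.hand_in())"
```

```text
the job is handed in; nothing more can be done
None
```

I handed the job in at about 57 s, though no verdict came back: the small red cheese is centred under the plate, the crank is left seated on the screw, and the springs are squeezed by about 10 mm by my image measurement (up to about 11 mm by counted turns), but the gripper body probably nudged the crank's knob about 24° clockwise during one check, and I didn't re-check every bystander.

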